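# Gather loose optics fittings on a scoop tray, tip them into the bin and park the tray

### The arm

A 7-joint arm with a two-finger parallel gripper is mounted at the origin on the work surface. World frame = base frame: x ahead of the robot, y to its left, z up, the work surface at z = 0. Lengths are in mm, angles in rad, forces in N, time in s.
With the tool pointing down it reaches from about 425 to 875 mm from the base axis. Payload 4.7 kg.
Tool frame: the origin (TCP) lies on the centre line of the jaws, within the pads' length; the fingertips stand 8 mm ahead of it and the grasp point (between the pads) lies 11 mm behind it; z points along the fingers, y is the line along which they close (so a half turn about z gives the same grasp; the last joint's range is limited). The gripper opens to 87 mm and grips with 3 to 60 N. Pads are 19 mm wide; open, the fingers measure 117 mm over their backs; the gripper's body (75 mm by 190 mm) begins 51 mm behind the grasp point.
Start: joints at [1.319, 0.321, -0.07, 1.45, 0.023, 1.371, -0.057], TCP at [170.722, -627.199, 230.587] pointing down, gripper open.
Joint ranges: [-2.86, 2.86], [-0.3, 2.09], [-1.38, 1.24], [0.06, 2.45], [-1.56, 4.7], [0.09, 2.05], [-2.69, 2.69]. Speed limits (rad/s): [2.57, 2.57, 3.14, 3.14, 3.14, 3.14, 3.14].

### API

Orientations are given as a unit quaternion [w, x, y, z].
In Python, from cell import manip gives the robot as it stands.
- The arm moves only by the tool carry_out, never from a script. Its argument "deltas" is a list of rows, each an object of numbers: "tx", "ty", "tz": the shift along the world's x, y, z in m; "twist": the turn about the world's z in rad; "jaw": the opening, from 0 (shut) to 1 (fully open). In form: [{"tx": .., "ty": .., "tz": .., "twist": .., "jaw": ..}, ...]. A call has exactly 8 rows; each row shifts and turns the commanded pose from where the row before left it; what a row does not reach is not made up. A row lasts 1/8 s, in which the tool goes at most 62.5 mm and 10.7 degrees, less where a joint would pass 70% of its speed; a pose out of reach is approached as far as the arm can. A call is refused whole if a number of a shift passes 0.0625 or a number of a turn 0.188, either way. A call with a gripper value outside its range is refused whole. The fingers move at their own pace and stop on an object; "force" is the grip in N (left out, the last holds). Time passes only in rows, so rows that do not move let the fingers close, or fill a call up. It gives the time, the measured TCP pose, the force, the opening and the grip force at its end, in the units of the state.
- manip.get_obs(): the state, without advancing time (a new reading comes with each control period).
- manip.grab_frame(name): name is "scene" or "side" or "wrist"; returns the picture (384x512x3 uint8, red, green, blue); there is no depth.
- manip.calibration(name): a dict with "fx", "fy", "cx", "cy" (pixels), "dist" ([k1, k2, p1, p2, k3] as OpenCV has them; the pictures are not rectified), "R" (3x3) and "t" (3): a world point X has camera coordinates R X + t; the wrist camera has in their place "mount" (4x4, takes a point from camera to tool coordinates, whose origin is the TCP and whose axes are the flange's). Camera axes: x right, y down, z forward; pixel columns grow to the right and rows downward; lengths in mm; the calibration is good to about 2 mm. A picture is of the moment at which its call begins: read the wrist's pose just before it. calibration takes no time and is no camera call.
- manip.close_job(): hands the job in; it is judged then, once.
The state is a dict: "clock": time; "joint_pos": joint angles; "qvel": joint speeds; "tau": joint torques, N m; "position": TCP position; "orientation": TCP orientation; "wrist_force": force on the tool from outside, world axes, zero at the start; "moment": the same for the moment, N m; "grip_width": finger opening in mm; "finger_force": force on a finger pad.
Only numpy, scipy, OpenCV 4.12 (cv2) and the standard library are available. Lean on these libraries where they do the work, as an engineer would, in place of code of your own. Each camera call takes 0.05 s, during which the arm holds its last target. There are 200 camera calls.

### The job

Draw the blue scoop tray out from under the joystick shelf and gather every loose fitting on the bench onto it, then tip the tray over the orange bin so that they slide off its open lip into the bin; the gripper itself must not carry fittings into the bin. When all of them are in the bin, slide the empty tray, lip first, back under the shelf until it is fully home. Leave everything else on the bench as it is.

Things in the scene. Friction and masses are not known exactly. Their poses are not given: they have to be found in the camera images.
- riser: Low black shelf, fixed, 150 mm deep (x) by 170 wide (y), top at 63 mm, underside at 55, on grey side walls 128 mm apart, reaching the bench; a white joystick box stands on it (145 mm high, from x = -28 mm inward). Origin: centre of its footprint on the bench; x points inward from the open front edge (x = -75 mm) to a back stop with its face at x = +72 mm.
- tray: Loose blue scoop tray, 120 g: pan 126 mm long (x) by 118 (y), floor 4 thick, side and rear walls 3 thick, 12 high, open lip at +x; yellow handle bar 14 wide (y), z = 8 to 32, x = -63 to -143. Origin: centre of the underside. Starts under the riser, x along the riser x, handle sticking out; home against the stop = riser x +9 mm. Pieces slide off from 25 to 40 degrees of tilt.
- tray_lip (a point): Middle of the tray's open lip, on the floor's upper face (tray x = 63, z = 4 mm); axes as the tray's.
- tray_grip (a point): Point on the yellow handle's axis to grip (tray x = -118, z = 20 mm); axes as the tray's, so close the fingers along its y.
- bin: Open orange plastic box, fixed to the bench, outside 170 mm (x) by 190 (y) by 80 high, walls and floor 5 mm. Origin: centre of its underside, z up.
- cage_cube: Loose fitting: blue cube of 26 mm with a dark bore on top. Origin: centre of underside, axes along its edges; it may be absent. All fittings weigh about 30 g.
- clamp_block: Loose fitting: red block 32 (x) by 24 (y) by 22 mm high. Origin: centre of underside; may be absent.
- spacer: Loose fitting: purple disc of diameter 28, 22 mm high. Origin: centre of underside; may be absent.
- lock_nut: Loose fitting: brass disc of diameter 30, 20 mm high. Origin: centre of underside; may be absent.
- adapter: Loose fitting: green disc with a white band, diameter 26, 24 mm high. Origin: centre of underside; may be absent.
- mount_block: Loose fitting: turquoise block 28 by 28 by 24 mm high with a dark bore on top. Origin: centre of underside; may be absent.
- lens_cap: Bystander: black lens cap, diameter 40, 8 mm high. Origin: centre of underside.
- dish: Bystander: glass dish, diameter 60, 14 mm high. Origin: centre of underside.
- amber_bottle: Bystander: amber bottle, diameter 36, 75 mm high. Origin: centre of underside.
- white_bottle: Bystander: white bottle, diameter 34, 90 mm high. Origin: centre of underside.
- driver: Bystander: red-handled screwdriver lying on the bench, 160 mm long along its x, about 25 mm thick. Origin: below its middle.
- post_holder: Bystander: black post holder on a steel foot of diameter 54, 100 mm high. Origin: centre of underside.

How it is judged (in metres and radians):
On the way, in this order (a step that is already met when the one before it is completed fails the run):
1. the tray is clear of the shelf, level, with every fitting on it at once (x of cage_cube in the frame of tray between -0.062 and 0.066 m and y of cage_cube in the frame of tray between -0.06 and 0.06 m and z of cage_cube in the frame of tray between -0.002 and 0.035 m and x of clamp_block in the frame of tray between -0.062 and 0.066 m and y of clamp_block in the frame of tray between -0.06 and 0.06 m and z of clamp_block in the frame of tray between -0.002 and 0.035 m and x of spacer in the frame of tray between -0.062 and 0.066 m and y of spacer in the frame of tray between -0.06 and 0.06 m and z of spacer in the frame of tray between -0.002 and 0.035 m and x of lock_nut in the frame of tray between -0.062 and 0.066 m and y of lock_nut in the frame of tray between -0.06 and 0.06 m and z of lock_nut in the frame of tray between -0.002 and 0.035 m and x of adapter in the frame of tray between -0.062 and 0.066 m and y of adapter in the frame of tray between -0.06 and 0.06 m and z of adapter in the frame of tray between -0.002 and 0.035 m and x of mount_block in the frame of tray between -0.062 and 0.066 m and y of mount_block in the frame of tray between -0.06 and 0.06 m and z of mount_block in the frame of tray between -0.002 and 0.035 m and x of tray in the frame of riser below -0.08 m and angle between tray's own z axis and vertical below 0.2 rad), for 0.2 s.
2. the tray is tipped by at least 25 degrees with its lip over the bin (angle between tray's own z axis and vertical above 0.436 rad and horizontal distance between tray_lip and bin below 0.11 m and z of tray_lip in the frame of bin above 0.03 m), for 0.1 s.
At the end, for the whole second after the job is handed in: Every fitting present lies at rest inside the bin; the tray lies flat on the bench under the shelf, lip inward, its lip within about 17 mm of the back stop (x of cage_cube in the frame of bin between -0.083 and 0.083 m and y of cage_cube in the frame of bin between -0.093 and 0.093 m and z of cage_cube in the frame of bin between -0.005 and 0.07 m and linear speed of each of cage_cube, clamp_block, spacer, lock_nut, adapter, mount_block below 0.03 m/s and x of clamp_block in the frame of bin between -0.083 and 0.083 m and y of clamp_block in the frame of bin between -0.093 and 0.093 m and z of clamp_block in the frame of bin between -0.005 and 0.07 m and x of spacer in the frame of bin between -0.083 and 0.083 m and y of spacer in the frame of bin between -0.093 and 0.093 m and z of spacer in the frame of bin between -0.005 and 0.07 m and x of lock_nut in the frame of bin between -0.083 and 0.083 m and y of lock_nut in the frame of bin between -0.093 and 0.093 m and z of lock_nut in the frame of bin between -0.005 and 0.07 m and x of adapter in the frame of bin between -0.083 and 0.083 m and y of adapter in the frame of bin between -0.093 and 0.093 m and z of adapter in the frame of bin between -0.005 and 0.07 m and x of mount_block in the frame of bin between -0.083 and 0.083 m and y of mount_block in the frame of bin between -0.093 and 0.093 m and z of mount_block in the frame of bin between -0.005 and 0.07 m and x of tray in the frame of riser between -0.008 and 0.03 m and x of tray_lip in the frame of riser above 0.05 m and height (world z) of tray below 0.008 m and angle between tray's own z axis and vertical below 0.06 rad and linear speed of tray below 0.02 m/s); the robot touches nothing.
It fails at once if a bystander moved more than 40 mm (distance of any of lens_cap, dish, amber_bottle, white_bottle, driver, post_holder from where it was at the start of the episode above 0.04 m).
It fails at once if a fitting carried into the bin by the fingers ((x of cage_cube in the frame of bin between -0.085 and 0.085 m and y of cage_cube in the frame of bin between -0.095 and 0.095 m and z of cage_cube in the frame of bin below 0.07 m and contact force between the fingers and cage_cube above 1 N) or (x of clamp_block in the frame of bin between -0.085 and 0.085 m and y of clamp_block in the frame of bin between -0.095 and 0.095 m and z of clamp_block in the frame of bin below 0.07 m and contact force between the fingers and clamp_block above 1 N) or (x of spacer in the frame of bin between -0.085 and 0.085 m and y of spacer in the frame of bin between -0.095 and 0.095 m and z of spacer in the frame of bin below 0.07 m and contact force between the fingers and spacer above 1 N) or (x of lock_nut in the frame of bin between -0.085 and 0.085 m and y of lock_nut in the frame of bin between -0.095 and 0.095 m and z of lock_nut in the frame of bin below 0.07 m and contact force between the fingers and lock_nut above 1 N) or (x of adapter in the frame of bin between -0.085 and 0.085 m and y of adapter in the frame of bin between -0.095 and 0.095 m and z of adapter in the frame of bin below 0.07 m and contact force between the fingers and adapter above 1 N) or (x of mount_block in the frame of bin between -0.085 and 0.085 m and y of mount_block in the frame of bin between -0.095 and 0.095 m and z of mount_block in the frame of bin below 0.07 m and contact force between the fingers and mount_block above 1 N)).
Of cage_cube, clamp_block, spacer, lock_nut, adapter, mount_block only 4 to 6 are there at a start; the rules pass over those that are not, and their reading is None.
At some moment in a run one of cage_cube, clamp_block, spacer, lock_nut, adapter, mount_block may be knocked a few centimetres aside while the robot is not near it.
It also fails if it takes over 210 s, if anything falls off the work surface, if the arm or the gripper's body presses on something with over 40 N, if the wrist force passes 120 N, or if a joint passes its speed limit or range.

## Working session

There is one attempt and no reset: what is moved stays moved. The work goes in short steps, Python scripts to look and compute and a tool call to move; the robot and the scene stay as the last step left them, time stands still between calls to the robot, and variables do not carry over. Pictures are saved under pics/ and viewed, at most 14 in all, crops included, and the job is handed in when it is done.

Besides the shell and the picture viewer there is one more tool, called after "Call:" as name([rows], argument=value, ...), one row to a line, values as JSON. carry_out: Moves the arm, as the interface text tells. Its arguments: {"type":"object","properties":{"deltas":{"type":"array","items":{"type":"object","properties":{"tx":{"type":"number"},"ty":{"type":"number"},"tz":{"type":"number"},"twist":{"type":"number"},"jaw":{"type":"number"}}}},"force":{"type":"number"}},"required":["deltas"]}

```bash
ls; mkdir -p pics
cat > h.py <<'E'
import numpy as np, cv2
from cell import manip
def cam(n):
    c=manip.calibration(n); K=np.array([[c['fx'],0,c['cx']],[0,c['fy'],c['cy']],[0,0,1]]); return c,K,np.array(c['dist'],float)
def ray(n,uv,z):
    """pixels -> world points on plane z (fixed cameras)"""
    c,K,d=cam(n); R=np.array(c['R']);t=np.array(c['t'])
    p=cv2.undistortPoints(np.array(uv,float).reshape(-1,1,2),K,d).reshape(-1,2)
    D=np.c_[p,np.ones(len(p))]@R; C=-R.T@t
    return C+D*((z-C[2])/D[:,2])[:,None]
def proj(n,X):
    c,K,d=cam(n); return cv2.projectPoints(np.array(X,float).reshape(-1,3),cv2.Rodrigues(np.array(c['R']))[0],np.array(c['t'],float),K,d)[0].reshape(-1,2)
def snap(n,f):
    im=manip.grab_frame(n); cv2.imwrite('pics/'+f,im[:,:,::-1]); return im
E
python3 - <<'E'
from h import *
for n in('scene','side'):
    im=snap(n,n+'0.png'); c,_,_=cam(n); R=np.array(c['R']); print(n,-R.T@np.array(c['t']),R[2],c['fx'])
print(manip.calibration('wrist')); print(manip.get_obs())
E
```

```text
pics
scene [1280.85818368 -276.30890936 1125.3904377 ] [-0.53412209  0.17454239 -0.82719317] 349.9505128456812
side [ 159.77719588 -562.1847345   809.67530229] [ 0.42634832  0.51136069 -0.74614835] 357.039090173042
{'fx': 267.11144423504675, 'fy': 267.11144423504675, 'cx': 253.48702401047387, 'cy': 190.57570185582452, 'dist': array([-0.02460377,  0.        ,  0.        ,  0.        ,  0.        ]), 'mount': array([[-4.43655731e-04, -9.56139066e-01, -2.92912769e-01,
         8.12649930e+01],
       [ 9.99999239e-01, -7.61263921e-04,  9.70318850e-04,
        -4.21278112e-01],
       [-1.15074368e-03, -2.92912116e-01,  9.56138676e-01,
        -1.53802139e+02],
       [ 0.00000000e+00,  0.00000000e+00,  0.00000000e+00,
         1.00000000e+00]])}
{'clock': 0.1, 'joint_pos': array([ 1.31908377,  0.32174644, -0.07006195,  1.45154728,  0.02263107,
        1.37077237, -0.05687206]), 'qvel': array([-0.00085958, -0.00157276, -0.00186853, -0.00429063,  0.00034135,
        0.00150628,  0.00143233]), 'tau': array([-1.14330489e-04, -4.92573488e+01, -4.05832725e-01, -3.13398671e+01,
       -6.42616977e-02,  3.94414819e-02,  5.44731927e-05]), 'position': array([ 170.55767669, -626.7380496 ,  229.57514251]), 'orientation': array([-8.25289279e-04,  9.91177934e-01,  1.32535246e-01, -1.75453058e-04]), 'wrist_force': array([-0.08448548,  0.97341705,  1.09818717]), 'moment': array([-0.03087611,  0.02576015,  0.06413478]), 'finger_force': 0.0, 'grip_width': 87.5953361464637}
```

View pics/scene0.png

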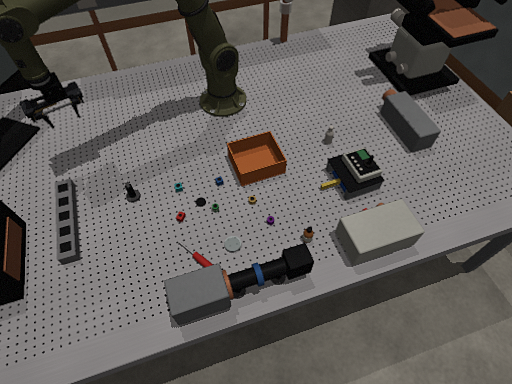

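View pics/side0.png

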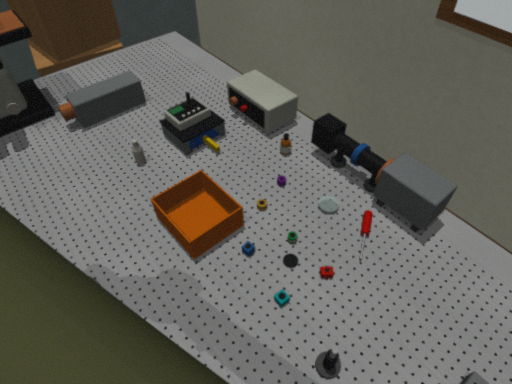

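Scene: the robot base is at (222,100), the bin at (257,157) and the tray handle at (329,184). All six fittings are present: blue (219,181), turquoise (179,187), red (181,216), green (214,207), brass (252,199) and purple (269,219). The side view shows the same layout, with the bin at (198,212) and the handle at (212,144).

```bash
cat >> h.py <<'E'
# hue range(lo,hi), min sat, min val
COL={'cage_cube':(105,125,120,60),'clamp_block':(174,184,150,80),'spacer':(128,155,80,50),'lock_nut':(17,28,110,70),'adapter':(55,80,80,40),'mount_block':(84,97,100,60)}
HT={'cage_cube':26,'clamp_block':22,'spacer':22,'lock_nut':20,'adapter':24,'mount_block':24}
def blobs(im,k,amin=8):
    h=cv2.cvtColor(im,cv2.COLOR_RGB2HSV).astype(int); lo,hi,s,v=COL[k]
    H=h[...,0]; m=((H>=lo)&(H<=hi))|((H+180>=lo)&(H+180<=hi)); m=(m&(h[...,1]>s)&(h[...,2]>v)).astype(np.uint8)
    m=cv2.morphologyEx(m,cv2.MORPH_CLOSE,np.ones((3,3)))
    n,l,st,c=cv2.connectedComponentsWithStats(m)
    return [(st[i,4],*c[i].round(1),*st[i,:4]) for i in sorted(range(1,n),key=lambda i:-st[i,4]) if st[i,4]>=amin]
E
python3 - <<'E'
from h import *
for n in('scene','side'):
    im=cv2.imread(f'pics/{n}0.png')[:,:,::-1].copy()
    for k in COL:
        for b in blobs(im,k)[:3]: print(n,k,b[0],b[1:3],ray(n,b[1:3],HT[k]*.6)[0,:2].round())
# rough others from hand pixels in side
for nm,uv,z in [('lens',(290,261),8),('dish',(329,205),7),('amber',(285,152),0),('white',(140,163),0),('post',(328,366),5),('drv',(367,222),12),('drvtip',(362,262),5),('handle_end',(218,150),20),('handle_root',(206,138),20),('binA',(154,211),80),('binB',(203,176),80),('binC',(242,210),80),('binD',(193,250),80)]:
    print(nm,ray('side',uv,z)[0].round())
for nm,uv,z in [('lens',(201,202),8),('dish',(232,243),7),('hend',(321,187),20),('hroot',(337,182),20),('bin',(228,148),80),('b',(271,134),80),('c',(286,160),80),('d',(238,181),80)]: print(nm,ray('scene',uv,z)[0].round())
E
```

```text
scene cage_cube 132 (np.float64(258.3), np.float64(272.8)) [ 872. -128.]
scene cage_cube 22 (np.float64(218.5), np.float64(179.4)) [ 457. -148.]
scene clamp_block 125 (np.float64(201.3), np.float64(259.5)) [ 763. -295.]
scene clamp_block 42 (np.float64(180.0), np.float64(215.2)) [ 566. -327.]
scene spacer 39 (np.float64(270.2), np.float64(219.0)) [691. -18.]
scene lock_nut 103 (np.float64(330.2), np.float64(183.5)) [618. 259.]
scene lock_nut 28 (np.float64(251.8), np.float64(198.9)) [585. -53.]
scene adapter 80 (np.float64(362.8), np.float64(154.4)) [530. 450.]
scene adapter 40 (np.float64(215.2), np.float64(206.8)) [ 575. -194.]
scene mount_block 37 (np.float64(177.7), np.float64(185.6)) [ 432. -307.]
side cage_cube 114 (np.float64(358.2), np.float64(149.9)) [981. -83.]
side cage_cube 61 (np.float64(248.0), np.float64(247.0)) [ 462. -146.]
side clamp_block 178 (np.float64(366.3), np.float64(221.8)) [ 767. -292.]
side clamp_block 89 (np.float64(326.3), np.float64(270.6)) [ 569. -325.]
side clamp_block 19 (np.float64(243.6), np.float64(106.6)) [841. 359.]
side spacer 65 (np.float64(28
[... 244 characters left out ...]
de adapter 87 (np.float64(176.0), np.float64(109.6)) [632. 508.]
side adapter 57 (np.float64(291.9), np.float64(235.8)) [ 575. -193.]
side mount_block 111 (np.float64(281.1), np.float64(297.0)) [ 435. -305.]
lens [ 521. -244.    8.]
dish [ 736. -180.    7.]
amber [798.  78.   0.]
white [396. 345.   0.]
post [ 410. -484.    5.]
drv [ 769. -293.   12.]
drvtip [ 663. -365.    5.]
handle_end [619. 212.  20.]
handle_root [623. 289.  20.]
binA [316.  65.  80.]
binB [487.  89.  80.]
binC [496. -80.  80.]
binD [ 330. -102.   80.]
lens [ 532. -239.    8.]
dish [ 735. -178.    7.]
hend [626. 215.  20.]
hroot [625. 284.  20.]
bin [368. -78.  80.]
b [354. 109.  80.]
c [501. 116.  80.]
d [536. -89.  80.]
```

Call:
carry_out([
  {"tx":0.0225,"ty":0.03,"tz":0.01,"twist":0.0816},
  {"tx":0.0225,"ty":0.03,"tz":0.01,"twist":0.0816},
  {"tx":0.0225,"ty":0.03,"tz":0.01,"twist":0.0816},
  {"tx":0.0225,"ty":0.03,"tz":0.01,"twist":0.0816},
  {"tx":0.0225,"ty":0.03,"tz":0.01,"twist":0.0816},
  {"tx":0.0225,"ty":0.03,"tz":0.01,"twist":0.0816},
  {"tx":0.0225,"ty":0.03,"tz":0.01,"twist":0.0816},
  {"tx":0.0225,"ty":0.03,"tz":0.01,"twist":0.0816},
])

```text
schema error: expected keys tx, ty, tz, twist, jaw
```

Call:
carry_out([
  {"tx":0.0225,"ty":0.03,"tz":0.01,"twist":0.0816},
  {"tx":0.0225,"ty":0.03,"tz":0.01,"twist":0.0816},
  {"tx":0.0225,"ty":0.03,"tz":0.01,"twist":0.0816},
  {"tx":0.0225,"ty":0.03,"tz":0.01,"twist":0.0816},
  {"tx":0.0225,"ty":0.03,"tz":0.01,"twist":0.0816},
  {"tx":0.0225,"ty":0.03,"tz":0.01,"twist":0.0816},
  {"tx":0.0225,"ty":0.03,"tz":0.01,"twist":0.0816},
  {"tx":0,"ty":0,"tz":0.0,"twist":0.0816},
])

```text
schema error: expected keys tx, ty, tz, twist, jaw
```

```bash
cat >> h.py <<'E'
from scipy.spatial.transform import Rotation as Ro
def wpose(o=None):
    o=o or manip.get_obs(); q=o['orientation']; M=np.eye(4); M[:3,:3]=Ro.from_quat([q[1],q[2],q[3],q[0]]).as_matrix(); M[:3,3]=o['position']
    return M@manip.calibration('wrist')['mount']
def wray(T,uv,z):
    c,K,d=cam('wrist'); p=cv2.undistortPoints(np.array(uv,float).reshape(-1,1,2),K,d).reshape(-1,2)
    D=np.c_[p,np.ones(len(p))]@T[:3,:3].T; C=T[:3,3]; return C+D*((z-C[2])/D[:,2])[:,None]
def yaw(o=None):
    o=o or manip.get_obs(); q=o['orientation']; R=Ro.from_quat([q[1],q[2],q[3],q[0]]).as_matrix(); return np.degrees(np.arctan2(R[1,1],R[0,1])), R[2,2]
E
python3 - <<'E'
from h import *
o=manip.get_obs(); print(o['position'],yaw(o),o['joint_pos'].round(2))
T=wpose(o); im=snap('wrist','w1.png'); np.save('T1.npy',T)
for k in COL:
    for b in blobs(im,k,20)[:2]: print(k,b[0],b[1:3],wray(T,b[1:3],HT[k])[0,:2].round(1))
E
```

```text
[ 170.55767669 -626.7380496   229.57514251] (np.float64(-74.76776245174177), np.float64(-0.9999985762276603)) [ 1.32  0.32 -0.07  1.45  0.02  1.37 -0.06]
lock_nut 2589 (np.float64(369.5), np.float64(311.1)) [ -10.9 -876.4]
lock_nut 389 (np.float64(400.7), np.float64(269.2)) [  77.1 -892.8]
```

View pics/w1.png

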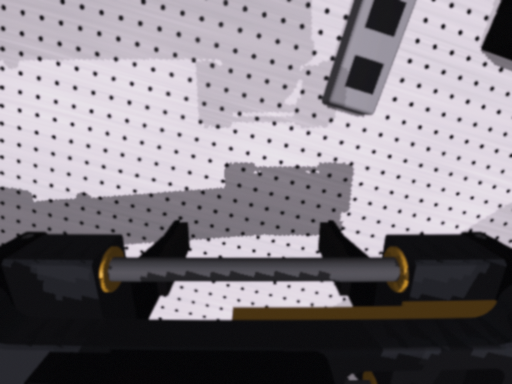

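The first wrist picture shows only bench and part of the gripper, because the move was refused for missing jaw values. Resending it.

Call:
carry_out([
  {"tx":0.025,"ty":0.025,"tz":0.014,"twist":0.0816,"jaw":1},
  {"tx":0.025,"ty":0.025,"tz":0.014,"twist":0.0816,"jaw":1},
  {"tx":0.025,"ty":0.025,"tz":0.014,"twist":0.0816,"jaw":1},
  {"tx":0.025,"ty":0.025,"tz":0.014,"twist":0.0816,"jaw":1},
  {"tx":0.025,"ty":0.025,"tz":0.014,"twist":0.0816,"jaw":1},
  {"tx":0.025,"ty":0.025,"tz":0.014,"twist":0.0816,"jaw":1},
  {"tx":0.025,"ty":0.025,"tz":0.014,"twist":0.0816,"jaw":1},
  {"tx":0.025,"ty":0.025,"tz":0.014,"twist":0.0816,"jaw":1},
])

```text
clock: 1.15
position: [372.3, -425.5, 343.5]
orientation: [0.0, 0.895, 0.446, -0.0]
wrist_force: [-0.3, -0.2, 0.3]
grip_width: 87.3
finger_force: 0.0
```

Call:
carry_out([
  {"tx":0.025,"ty":0.025,"tz":0.014,"twist":0.0816,"jaw":1},
  {"tx":0.025,"ty":0.025,"tz":0.014,"twist":0.0816,"jaw":1},
  {"tx":0.025,"ty":0.025,"tz":0.014,"twist":0.0816,"jaw":1},
  {"tx":0.025,"ty":0.025,"tz":0.014,"twist":0.0816,"jaw":1},
  {"tx":0.025,"ty":0.025,"tz":0.014,"twist":0.0816,"jaw":1},
  {"tx":0.025,"ty":0.025,"tz":0.014,"twist":0.0816,"jaw":1},
  {"tx":0.025,"ty":0.025,"tz":0.0,"twist":0.0816,"jaw":1},
  {"tx":0,"ty":0,"tz":0,"twist":0.0816,"jaw":1},
])

```text
clock: 2.15
position: [548.4, -247.5, 426.8]
orientation: [-0.0, 0.703, 0.711, 0.001]
wrist_force: [-0.3, 0.2, 0.0]
grip_width: 86.8
finger_force: 0.0
```

Run:
```python
from h import *
o=manip.get_obs(); print(o['position'],yaw(o),o['joint_pos'].round(2))
T=wpose(o); im=snap('wrist','w2.png'); np.save('T1.npy',T)
for k in COL:
    for b in blobs(im,k,20)[:2]: print(k,b[0],b[1:3],wray(T,b[1:3],HT[k])[0,:2].round(1))
```

```text
[ 548.43583247 -247.50670413  426.83812546] (np.float64(0.7014848353611971), np.float64(-0.9999965144205367)) [ 0.8   0.24 -0.54  1.19  0.12  1.74  0.31]
cage_cube 600 (np.float64(453.5), np.float64(96.1)) [ 947.2 -134.5]
cage_cube 141 (np.float64(210.3), np.float64(99.9)) [ 463.2 -149.8]
clamp_block 381 (np.float64(353.8), np.float64(170.5)) [ 765.6 -289.7]
clamp_block 141 (np.float64(262.7), np.float64(185.0)) [ 570.5 -324.3]
spacer 222 (np.float64(330.7), np.float64(29.5)) [691.  -21.3]
lock_nut 2739 (np.float64(372.6), np.float64(310.8)) [ 861.6 -658.4]
lock_nut 1484 (np.float64(208.1), np.float64(26.3)) [462.3 -18.6]
adapter 102 (np.float64(265.8), np.float64(124.1)) [ 574.  -195.3]
mount_block 139 (np.float64(202.1), np.float64(175.9)) [ 440.  -304.9]
```

View pics/w2.png

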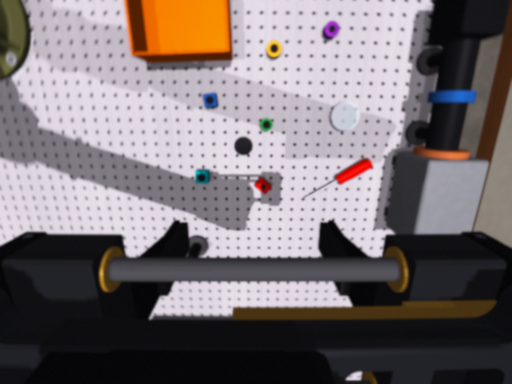

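The wrist picture shows the bin at top left, with its near rim at about row 60 and nearly aligned with the image. Turquoise is at (202,176), red at (263,185) turned by some 40°, green at (266,124), blue at (210,100), brass at (274,48) and purple at (331,30). The lens cap is at (243,146) and the dish at (345,116).

Call:
carry_out([
  {"tx":0.009,"ty":0.038,"tz":-0.016,"twist":0,"jaw":1},
  {"tx":0.009,"ty":0.038,"tz":-0.016,"twist":0,"jaw":1},
  {"tx":0.009,"ty":0.038,"tz":-0.016,"twist":0,"jaw":1},
  {"tx":0.009,"ty":0.038,"tz":-0.016,"twist":0,"jaw":1},
  {"tx":0.009,"ty":0.038,"tz":-0.016,"twist":0,"jaw":1},
  {"tx":0.009,"ty":0.038,"tz":-0.016,"twist":0,"jaw":1},
  {"tx":0.009,"ty":0.038,"tz":-0.016,"twist":0,"jaw":1},
  {"tx":0.009,"ty":0.038,"tz":-0.01,"twist":-0.012,"jaw":1},
])

```text
clock: 3.2
position: [617.8, 53.0, 304.0]
orientation: [-0.0, 0.711, 0.703, -0.0]
wrist_force: [1.0, -0.6, -0.4]
grip_width: 87.0
finger_force: 0.0
```

Run:
```python
from h import *
o=manip.get_obs(); print(o['position'],yaw(o),o['joint_pos'].round(2))
T=wpose(o); im=snap('wrist','w3.png'); np.save('T3.npy',T)
h=cv2.cvtColor(im,cv2.COLOR_RGB2HSV); m=cv2.inRange(h,(20,120,90),(35,255,255)); m[220:]=0
cs=sorted(cv2.findContours(m,cv2.RETR_EXTERNAL,cv2.CHAIN_APPROX_NONE)[0],key=cv2.contourArea)[-2:]
for c in cs:
    r=cv2.minAreaRect(c); b=cv2.boxPoints(r); print(cv2.contourArea(c),r,wray(T,b,32)[:,:2].round(1).tolist())
```

```text
[617.80814067  53.01873596 304.01950692] (np.float64(-0.7022635480176294), np.float64(-0.9999996356567643)) [ 0.42  0.3  -0.7   1.39  0.19  1.51 -0.28]
1.0 ((235.00001525878906, 211.00001525878906), (1.4142134189605713, 1.4142134189605713), 45.0) [[583.8, -33.0], [585.6, -31.1], [587.2, -33.0], [585.4, -34.8]]
464.5 ((255.5, 25.0), (50.0, 11.0), 90.0) [[616.2, 278.8], [631.4, 278.6], [631.1, 215.4], [615.2, 215.6]]
```

View pics/w3.png

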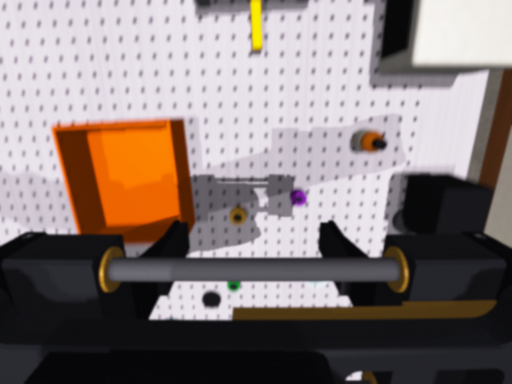

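Handle found: x 623, its end at y 215, along world y. The bin is at left, spanning about columns 55 to 192.

Call:
carry_out([
  {"tx":0.005,"ty":0.022,"tz":-0.018,"twist":0.012,"jaw":1},
  {"tx":0,"ty":0.022,"tz":-0.018,"twist":0,"jaw":1},
  {"tx":0,"ty":0.022,"tz":-0.018,"twist":0,"jaw":1},
  {"tx":0,"ty":0.022,"tz":-0.018,"twist":0,"jaw":1},
  {"tx":0,"ty":0.023,"tz":-0.018,"twist":0,"jaw":1},
  {"tx":0,"ty":0.023,"tz":-0.018,"twist":0,"jaw":1},
  {"tx":0,"ty":0.023,"tz":-0.018,"twist":0,"jaw":1},
  {"tx":0,"ty":0.023,"tz":-0.018,"twist":0,"jaw":1},
])

```text
clock: 4.25
position: [622.8, 232.1, 159.2]
orientation: [0.0, 0.707, 0.707, -0.0]
wrist_force: [-0.0, 1.0, -0.3]
grip_width: 86.8
finger_force: 0.0
```

Call:
carry_out([
  {"tx":0,"ty":0,"tz":-0.022,"twist":0,"jaw":1},
  {"tx":0,"ty":0,"tz":-0.022,"twist":0,"jaw":1},
  {"tx":0,"ty":0,"tz":-0.022,"twist":0,"jaw":1},
  {"tx":0,"ty":0,"tz":-0.022,"twist":0,"jaw":1},
  {"tx":0,"ty":0,"tz":-0.022,"twist":0,"jaw":1},
  {"tx":0,"ty":0,"tz":-0.022,"twist":0,"jaw":1},
  {"tx":0,"ty":0,"tz":-0.016,"twist":0,"jaw":1},
  {"tx":0,"ty":0,"tz":0,"twist":0,"jaw":1},
])

```text
clock: 5.25
position: [621.7, 231.4, 10.8]
orientation: [-0.001, 0.707, 0.707, -0.001]
wrist_force: [0.7, 1.4, -0.6]
grip_width: 87.0
finger_force: 0.0
```

Call:
carry_out([
  {"tx":0,"ty":0,"tz":0,"twist":0,"jaw":0},
  {"tx":0,"ty":0,"tz":0,"twist":0,"jaw":0},
  {"tx":0,"ty":0,"tz":0,"twist":0,"jaw":0},
  {"tx":0,"ty":0,"tz":0,"twist":0,"jaw":0},
  {"tx":0,"ty":0,"tz":0,"twist":0,"jaw":0},
  {"tx":0,"ty":0,"tz":0,"twist":0,"jaw":0},
  {"tx":0,"ty":0,"tz":0,"twist":0,"jaw":0},
  {"tx":0,"ty":0,"tz":0,"twist":0,"jaw":0},
], force=30)

```text
clock: 6.25
position: [622.7, 231.8, 12.5]
orientation: [-0.0, 0.707, 0.707, -0.0]
wrist_force: [0.0, -0.5, -0.6]
grip_width: 14.7
finger_force: 0.0
```

Call:
carry_out([
  {"tx":0,"ty":0,"tz":0,"twist":0,"jaw":0},
  {"tx":0,"ty":-0.006,"tz":0,"twist":0,"jaw":0},
  {"tx":0,"ty":-0.012,"tz":0,"twist":0,"jaw":0},
  {"tx":0,"ty":-0.014,"tz":0,"twist":0,"jaw":0},
  {"tx":0,"ty":-0.014,"tz":0,"twist":0,"jaw":0},
  {"tx":0,"ty":-0.014,"tz":0,"twist":0,"jaw":0},
  {"tx":0,"ty":-0.014,"tz":0,"twist":0,"jaw":0},
  {"tx":0,"ty":-0.014,"tz":0,"twist":0,"jaw":0},
], force=30)

```text
clock: 7.25
position: [622.8, 142.5, 12.6]
orientation: [0.0, 0.707, 0.707, -0.0]
wrist_force: [0.0, 0.7, -0.1]
grip_width: 13.8
finger_force: 29.8
```

Call:
carry_out([
  {"tx":0,"ty":-0.014,"tz":0,"twist":0,"jaw":0},
  {"tx":0,"ty":-0.014,"tz":0,"twist":0,"jaw":0},
  {"tx":0,"ty":-0.014,"tz":0,"twist":0,"jaw":0},
  {"tx":0,"ty":-0.014,"tz":0,"twist":0,"jaw":0},
  {"tx":0,"ty":-0.014,"tz":0,"twist":0,"jaw":0},
  {"tx":0,"ty":-0.014,"tz":0,"twist":0,"jaw":0},
  {"tx":0,"ty":-0.014,"tz":0,"twist":0,"jaw":0},
  {"tx":0,"ty":-0.006,"tz":0,"twist":0,"jaw":0},
])

```text
clock: 8.25
position: [622.9, 38.3, 12.6]
orientation: [0.0, 0.707, 0.707, -0.0]
wrist_force: [1.0, -0.2, 0.1]
grip_width: 13.7
finger_force: 29.8
```

Call:
carry_out([
  {"tx":0,"ty":0,"tz":-0.002,"twist":0,"jaw":1},
  {"tx":0,"ty":0,"tz":0,"twist":0,"jaw":1},
  {"tx":0,"ty":0,"tz":0,"twist":0,"jaw":1},
  {"tx":0,"ty":0,"tz":0.01,"twist":0,"jaw":1},
  {"tx":0,"ty":0,"tz":0.02,"twist":0,"jaw":1},
  {"tx":0,"ty":0,"tz":0.03,"twist":0,"jaw":1},
  {"tx":0,"ty":0,"tz":0.04,"twist":0,"jaw":1},
  {"tx":0,"ty":0,"tz":0.04,"twist":0,"jaw":1},
])

```text
clock: 9.25
position: [623.0, 40.1, 153.6]
orientation: [0.001, 0.707, 0.707, 0.001]
wrist_force: [0.2, -0.1, 0.2]
grip_width: 83.6
finger_force: 0.0
```

Run:
```python
from h import *
im=cv2.imread('pics/w3.png')[:,:,::-1].copy();T=np.load('T3.npy')
for k in('lock_nut','spacer'):
    for b in blobs(im,k,20)[:3]: print(k,b[:3],wray(T,b[1:3],HT[k]*.8)[0,:2].round(1))
def bin_(im,T):
    h=cv2.cvtColor(im,cv2.COLOR_RGB2HSV); m=cv2.inRange(h,(4,140,60),(16,255,255)); m[232:]=0
    c=max(cv2.findContours(m,cv2.RETR_EXTERNAL,cv2.CHAIN_APPROX_NONE)[0],key=cv2.contourArea); p=cv2.approxPolyDP(c,4,True).reshape(-1,2)
    print(p.tolist(),wray(T,p,80)[:,:2].round().tolist())
bin_(im,T)
im=cv2.imread('pics/w2.png')[:,:,::-1].copy();T=np.load('T1.npy'); bin_(im,T)
h=cv2.cvtColor(im,cv2.COLOR_RGB2HSV)
for k in('clamp_block','cage_cube','mount_block'):
    lo,hi,s,v=COL[k]; H=h[...,0].astype(int); m=((((H>=lo)&(H<=hi))|((H+180>=lo)&(H+180<=hi)))&(h[...,1]>s)&(h[...,2]>v)).astype(np.uint8)
    for c in cv2.findContours(m,cv2.RETR_EXTERNAL,cv2.CHAIN_APPROX_NONE)[0]:
        if 60<cv2.contourArea(c)<250: r=cv2.minAreaRect(c);print(k,r,wray(T,cv2.boxPoints(r),HT[k])[:,:2].round(1).tolist())
cv2.imwrite('pics/c2.png',cv2.resize(cv2.imread('pics/w2.png')[80:210,180:300],None,fx=5,fy=4.6,interpolation=cv2.INTER_CUBIC))
```

```text
lock_nut (np.int32(2953), np.float64(373.5), np.float64(310.9)) [ 858.4 -261. ]
lock_nut (np.int32(451), np.float64(106.4), np.float64(269.1)) [ 332.5 -156.3]
lock_nut (np.int32(351), np.float64(255.7), np.float64(22.9)) [624.  254.7]
spacer (np.int32(210), np.float64(297.9), np.float64(197.3)) [694.6 -14.5]
[[182, 121], [52, 128], [78, 231], [165, 231], [176, 219], [187, 221], [189, 231], [194, 217]] [[521.0, 119.0], [337.0, 113.0], [341.0, -45.0], [479.0, -46.0], [498.0, -26.0], [515.0, -30.0], [517.0, -47.0], [526.0, -23.0]]
[[125, 0], [132, 54], [148, 61], [230, 58], [228, 0], [222, 0], [222, 49], [194, 49], [187, 42], [187, 29], [196, 24], [201, 0]] [[337.0, 4.0], [340.0, -77.0], [366.0, -88.0], [507.0, -83.0], [505.0, 4.0], [495.0, 4.0], [494.0, -69.0], [446.0, -69.0], [435.0, -58.0], [436.0, -39.0], [451.0, -31.0], [461.0, 4.0]]
clamp_block ((262.5000305175781, 185.00001525878906), (14.849242210388184, 10.60660171508789), 45.0) [[550.5, -321.1], [566.4, -304.2], [589.8, -327.4], [573.8, -344.8]]
cage_cube ((210.0, 99.5), (13.0, 12.0), 90.0) [[451.3, -137.0], [474.8, -136.8], [474.1, -161.2], [450.3, -161.4]]
mount_block ((201.5, 176.5), (13.0, 13.0), 90.0) [[425.4, -292.1], [453.2, -291.8], [452.1, -320.5], [424.0, -320.8]]
```

View pics/c2.png

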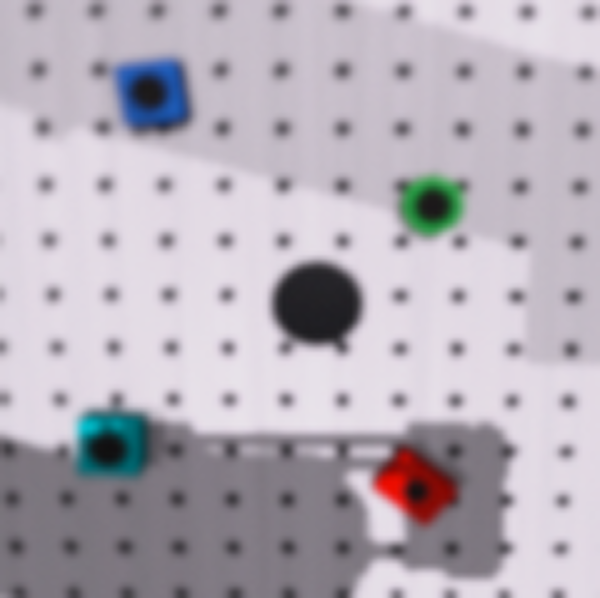

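The crop shows blue turned about +8°, green round, turquoise nearly square to the axes, and red with its long side at about −42°.

Call:
carry_out([
  {"tx":-0.00925,"ty":-0.023,"tz":-0.01,"twist":0,"jaw":0.65},
  {"tx":-0.00925,"ty":-0.023,"tz":-0.01,"twist":0,"jaw":0.65},
  {"tx":-0.00925,"ty":-0.023,"tz":-0.01,"twist":0,"jaw":0.65},
  {"tx":-0.00925,"ty":-0.023,"tz":-0.01,"twist":0,"jaw":0.65},
  {"tx":0,"ty":0,"tz":-0.023,"twist":0,"jaw":0.65},
  {"tx":0,"ty":0,"tz":-0.023,"twist":0,"jaw":0.65},
  {"tx":0,"ty":0,"tz":-0.023,"twist":0,"jaw":0.65},
  {"tx":0,"ty":0,"tz":-0.023,"twist":0,"jaw":0.65},
])

```text
clock: 10.25
position: [586.7, -52.2, 19.7]
orientation: [0.001, 0.707, 0.707, 0.001]
wrist_force: [-0.0, -0.9, -0.3]
grip_width: 56.3
finger_force: 0.0
```

Call:
carry_out([
  {"tx":0,"ty":0,"tz":-0.001,"twist":0,"jaw":0},
  {"tx":0,"ty":0,"tz":0,"twist":0,"jaw":0},
  {"tx":0,"ty":0,"tz":0,"twist":0,"jaw":0},
  {"tx":0,"ty":0,"tz":0,"twist":0,"jaw":0},
  {"tx":0,"ty":0,"tz":0,"twist":0,"jaw":0},
  {"tx":0,"ty":0,"tz":0,"twist":0,"jaw":0},
  {"tx":0,"ty":0,"tz":0.02,"twist":0,"jaw":0},
  {"tx":0,"ty":0,"tz":0.03,"twist":0,"jaw":0},
], force=20)

```text
clock: 11.25
position: [584.9, -52.2, 68.1]
orientation: [-0.001, 0.707, 0.707, -0.0]
wrist_force: [0.1, -0.9, 0.5]
grip_width: 29.1
finger_force: 20.0
```

Call:
carry_out([
  {"tx":0.01675,"ty":0.0435,"tz":0,"twist":0,"jaw":0},
  {"tx":0.01675,"ty":0.0435,"tz":0,"twist":0,"jaw":0},
  {"tx":0.01675,"ty":0.0435,"tz":0,"twist":0,"jaw":0},
  {"tx":0.01675,"ty":0.0435,"tz":0,"twist":0,"jaw":0},
  {"tx":0,"ty":0,"tz":-0.021,"twist":0,"jaw":0},
  {"tx":0,"ty":0,"tz":-0.021,"twist":0,"jaw":0},
  {"tx":0,"ty":0,"tz":0,"twist":0,"jaw":0},
  {"tx":0,"ty":0,"tz":0,"twist":0,"jaw":0},
])

```text
clock: 12.25
position: [652.7, 120.2, 25.6]
orientation: [0.0, 0.708, 0.707, -0.0]
wrist_force: [0.2, 0.5, -0.2]
grip_width: 29.2
finger_force: 20.0
```

Run:
```python
from h import *
a=snap('side','s1.png'); b=snap('scene','s1b.png')
h=cv2.cvtColor(a,cv2.COLOR_RGB2HSV); print(manip.get_obs()['grip_width'])
for k in COL:
    print(k,[(x[0],x[1:3],ray('side',x[1:3],HT[k]*.6)[0,:2].round()) for x in blobs(a,k)[:3]])
cv2.imwrite('pics/s1c.png',cv2.resize(cv2.imread('pics/s1.png')[110:260,180:330],None,fx=4,fy=4,interpolation=cv2.INTER_CUBIC))
```

```text
29.10261065543088
cage_cube [(np.int32(539), (np.float64(221.9), np.float64(164.9)), array([590., 150.])), (np.int32(122), (np.float64(358.2), np.float64(150.2)), array([980., -84.])), (np.int32(72), (np.float64(247.8), np.float64(247.3)), array([ 461., -146.]))]
clamp_block [(np.int32(180), (np.float64(366.4), np.float64(221.9)), array([ 767., -292.])), (np.int32(96), (np.float64(326.1), np.float64(270.9)), array([ 568., -325.]))]
spacer [(np.int32(72), (np.float64(281.0), np.float64(180.3)), array([691., -20.]))]
lock_nut [(np.int32(144), (np.float64(246.7), np.float64(175.3)), array([624.,  65.]))]
adapter [(np.int32(89), (np.float64(176.3), np.float64(109.5)), array([634., 508.])), (np.int32(76), (np.float64(291.8), np.float64(236.4)), array([ 573., -194.]))]
mount_block [(np.int32(138), (np.float64(281.3), np.float64(297.8)), array([ 434., -307.]))]
```

View pics/s1c.png

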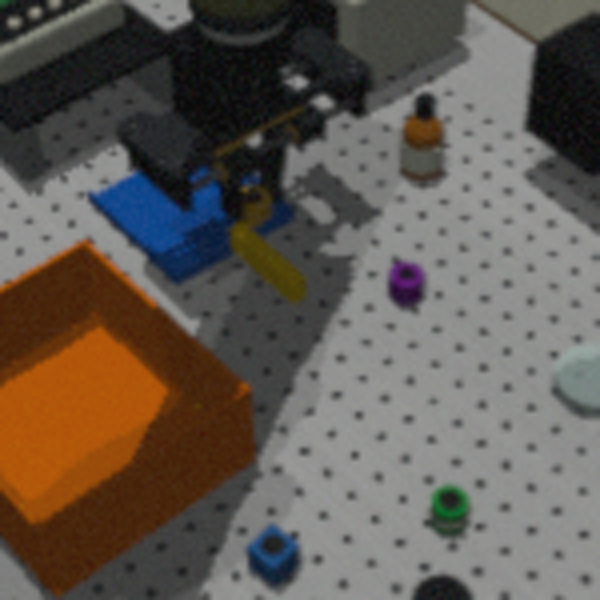

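The crop shows the tray drawn out and straight (pan around (180,220), handle at (265,260)), with the brass nut held over its rear right.

Call:
carry_out([
  {"tx":0,"ty":0,"tz":0,"twist":0,"jaw":0.5},
  {"tx":0,"ty":0,"tz":0,"twist":0,"jaw":0.5},
  {"tx":0,"ty":0,"tz":0.025,"twist":0,"jaw":0.5},
  {"tx":0,"ty":0,"tz":0.025,"twist":0,"jaw":0.65},
  {"tx":0,"ty":0,"tz":0.025,"twist":0,"jaw":0.65},
  {"tx":0.013,"ty":-0.0465,"tz":0,"twist":0,"jaw":0.65},
  {"tx":0.013,"ty":-0.0465,"tz":0,"twist":0,"jaw":0.65},
  {"tx":0.013,"ty":-0.0465,"tz":0,"twist":0,"jaw":0.65},
])

```text
clock: 13.35
position: [692.2, -19.1, 101.1]
orientation: [0.0, 0.707, 0.707, 0.0]
wrist_force: [0.2, 0.0, 0.1]
grip_width: 56.4
finger_force: 0.0
```

Call:
carry_out([
  {"tx":0,"ty":0,"tz":-0.027,"twist":0,"jaw":0.65},
  {"tx":0,"ty":0,"tz":-0.027,"twist":0,"jaw":0.65},
  {"tx":0,"ty":0,"tz":-0.029,"twist":0,"jaw":0.65},
  {"tx":0,"ty":0,"tz":0,"twist":0,"jaw":0},
  {"tx":0,"ty":0,"tz":0,"twist":0,"jaw":0},
  {"tx":0,"ty":0,"tz":0,"twist":0,"jaw":0},
  {"tx":0,"ty":0,"tz":0,"twist":0,"jaw":0},
  {"tx":0,"ty":0,"tz":0,"twist":0,"jaw":0},
])

```text
clock: 14.35
position: [692.7, -17.6, 19.1]
orientation: [0.001, 0.707, 0.707, 0.001]
wrist_force: [0.1, 0.8, 5.0]
grip_width: 27.0
finger_force: 20.0
```

Call:
carry_out([
  {"tx":0,"ty":0,"tz":0,"twist":0,"jaw":0},
  {"tx":0,"ty":0,"tz":0.052,"twist":0,"jaw":0},
  {"tx":-0.02475,"ty":0.035,"tz":0,"twist":0,"jaw":0},
  {"tx":-0.02475,"ty":0.035,"tz":0,"twist":0,"jaw":0},
  {"tx":-0.02475,"ty":0.035,"tz":0,"twist":0,"jaw":0},
  {"tx":-0.02475,"ty":0.035,"tz":0,"twist":0,"jaw":0},
  {"tx":0,"ty":0,"tz":-0.022,"twist":0,"jaw":0},
  {"tx":0,"ty":0,"tz":-0.022,"twist":0,"jaw":0},
])

```text
clock: 15.35
position: [593.0, 121.3, 24.4]
orientation: [0.001, 0.707, 0.707, -0.0]
wrist_force: [0.3, -0.6, -0.6]
grip_width: 27.1
finger_force: 20.0
```

Call:
carry_out([
  {"tx":0,"ty":0,"tz":0,"twist":0,"jaw":0.5},
  {"tx":0,"ty":0,"tz":0,"twist":0,"jaw":0.5},
  {"tx":0,"ty":0,"tz":0.035,"twist":0,"jaw":0.5},
  {"tx":0,"ty":0,"tz":0.045,"twist":0,"jaw":0.65},
  {"tx":-0.003,"ty":-0.0525,"tz":0,"twist":0,"jaw":0.65},
  {"tx":-0.003,"ty":-0.0525,"tz":0,"twist":0,"jaw":0.65},
  {"tx":-0.003,"ty":-0.0525,"tz":0,"twist":0,"jaw":0.65},
  {"tx":-0.003,"ty":-0.0525,"tz":0,"twist":0,"jaw":0.65},
])

```text
clock: 16.35
position: [580.9, -90.1, 106.4]
orientation: [0.001, 0.707, 0.707, 0.0]
wrist_force: [1.1, 0.4, -0.2]
grip_width: 56.2
finger_force: 0.0
```

Call:
carry_out([
  {"tx":-0.003,"ty":-0.0525,"tz":0,"twist":0,"jaw":0.65},
  {"tx":-0.003,"ty":-0.054,"tz":0,"twist":0,"jaw":0.65},
  {"tx":0,"ty":0,"tz":-0.029,"twist":0,"jaw":0.65},
  {"tx":0,"ty":0,"tz":-0.029,"twist":0,"jaw":0.65},
  {"tx":0,"ty":0,"tz":-0.029,"twist":0,"jaw":0.65},
  {"tx":0,"ty":0,"tz":0,"twist":0,"jaw":0},
  {"tx":0,"ty":0,"tz":0,"twist":0,"jaw":0},
  {"tx":0,"ty":0,"tz":0,"twist":0,"jaw":0},
])

```text
clock: 17.35
position: [576.0, -194.6, 20.3]
orientation: [0.001, 0.707, 0.707, 0.001]
wrist_force: [0.7, -0.3, 0.6]
grip_width: 34.0
finger_force: 0.0
```

Call:
carry_out([
  {"tx":0,"ty":0,"tz":0,"twist":0,"jaw":0},
  {"tx":0,"ty":0,"tz":0,"twist":0,"jaw":0},
  {"tx":0,"ty":0,"tz":0.06,"twist":0,"jaw":0},
  {"tx":0.0112,"ty":0.05,"tz":0,"twist":0,"jaw":0},
  {"tx":0.0112,"ty":0.05,"tz":0,"twist":0,"jaw":0},
  {"tx":0.0112,"ty":0.05,"tz":0,"twist":0,"jaw":0},
  {"tx":0.0112,"ty":0.05,"tz":0,"twist":0,"jaw":0},
  {"tx":0.0112,"ty":0.05,"tz":0,"twist":0,"jaw":0},
])

```text
clock: 18.35
position: [630.8, 57.2, 78.6]
orientation: [0.0, 0.707, 0.707, -0.0]
wrist_force: [0.2, 0.3, -0.9]
grip_width: 25.3
finger_force: 20.0
```

Call:
carry_out([
  {"tx":0.0112,"ty":0.05,"tz":0,"twist":0,"jaw":0},
  {"tx":0.0112,"ty":0.05,"tz":0,"twist":0,"jaw":0},
  {"tx":0,"ty":0,"tz":-0.0265,"twist":0,"jaw":0},
  {"tx":0,"ty":0,"tz":-0.0265,"twist":0,"jaw":0},
  {"tx":0,"ty":0,"tz":0,"twist":0,"jaw":0},
  {"tx":0,"ty":0,"tz":0,"twist":0,"jaw":0.5},
  {"tx":0,"ty":0,"tz":0,"twist":0,"jaw":0.5},
  {"tx":0,"ty":0,"tz":0.04,"twist":0,"jaw":0.5},
])

```text
clock: 19.35
position: [650.9, 154.5, 63.5]
orientation: [-0.002, 0.707, 0.707, -0.003]
wrist_force: [0.1, 1.1, 1.3]
grip_width: 41.7
finger_force: 0.0
```

Call:
carry_out([
  {"tx":0,"ty":0,"tz":0.045,"twist":0,"jaw":0.65},
  {"tx":-0.0274,"ty":-0.0433,"tz":0,"twist":0.02,"jaw":0.65},
  {"tx":-0.0274,"ty":-0.0433,"tz":0,"twist":0.02,"jaw":0.65},
  {"tx":-0.0274,"ty":-0.0433,"tz":0,"twist":0.02,"jaw":0.65},
  {"tx":-0.0274,"ty":-0.0433,"tz":0,"twist":0.02,"jaw":0.65},
  {"tx":-0.0274,"ty":-0.0433,"tz":0,"twist":0.02,"jaw":0.65},
  {"tx":-0.0274,"ty":-0.0433,"tz":0,"twist":0.02,"jaw":0.65},
  {"tx":-0.0274,"ty":-0.0433,"tz":0,"twist":0.02,"jaw":0.65},
])

```text
clock: 20.35
position: [460.6, -148.9, 111.6]
orientation: [0.001, 0.655, 0.755, -0.0]
wrist_force: [0.6, -0.2, 0.4]
grip_width: 56.6
finger_force: 0.0
```

Call:
carry_out([
  {"tx":0,"ty":0,"tz":-0.031,"twist":0,"jaw":0.65},
  {"tx":0,"ty":0,"tz":-0.031,"twist":0,"jaw":0.65},
  {"tx":0,"ty":0,"tz":-0.03,"twist":0,"jaw":0.65},
  {"tx":0,"ty":0,"tz":0,"twist":0,"jaw":0},
  {"tx":0,"ty":0,"tz":0,"twist":0,"jaw":0},
  {"tx":0,"ty":0,"tz":0,"twist":0,"jaw":0},
  {"tx":0,"ty":0,"tz":0,"twist":0,"jaw":0},
  {"tx":0,"ty":0,"tz":0,"twist":0,"jaw":0},
])

```text
clock: 21.35
position: [462.1, -147.7, 19.7]
orientation: [0.001, 0.656, 0.755, 0.0]
wrist_force: [-1.2, -0.3, 7.0]
grip_width: 26.3
finger_force: 20.0
```

Call:
carry_out([
  {"tx":0,"ty":0,"tz":0,"twist":0,"jaw":0},
  {"tx":0,"ty":0,"tz":0.05,"twist":0,"jaw":0},
  {"tx":0,"ty":0,"tz":0.05,"twist":0,"jaw":0},
  {"tx":0.0219,"ty":0.0505,"tz":0,"twist":-0.0233,"jaw":0},
  {"tx":0.0219,"ty":0.0505,"tz":0,"twist":-0.0233,"jaw":0},
  {"tx":0.0219,"ty":0.0505,"tz":0,"twist":-0.0233,"jaw":0},
  {"tx":0.0219,"ty":0.0505,"tz":0,"twist":-0.0233,"jaw":0},
  {"tx":0.0219,"ty":0.0505,"tz":0,"twist":-0.0233,"jaw":0},
])

```text
clock: 22.35
position: [571.4, 106.4, 118.6]
orientation: [0.0, 0.699, 0.715, -0.0]
wrist_force: [0.1, -0.9, 0.4]
grip_width: 26.0
finger_force: 20.0
```

Call:
carry_out([
  {"tx":0.0219,"ty":0.0505,"tz":0,"twist":-0.0235,"jaw":0},
  {"tx":0,"ty":0,"tz":-0.0465,"twist":0,"jaw":0},
  {"tx":0,"ty":0,"tz":-0.0465,"twist":0,"jaw":0},
  {"tx":0,"ty":0,"tz":0,"twist":0,"jaw":0},
  {"tx":0,"ty":0,"tz":0,"twist":0,"jaw":0.5},
  {"tx":0,"ty":0,"tz":0,"twist":0,"jaw":0.5},
  {"tx":0,"ty":0,"tz":0.04,"twist":0,"jaw":0.5},
  {"tx":0,"ty":0,"tz":0.04,"twist":0,"jaw":0.5},
])

```text
clock: 23.35
position: [592.7, 155.6, 107.6]
orientation: [0.0, 0.707, 0.707, 0.0]
wrist_force: [0.8, 0.1, 0.6]
grip_width: 42.7
finger_force: 0.0
```

Run:
```python
from h import *
a=snap('side','s2.png')
for k in COL:
    print(k,[(x[0],ray('side',x[1:3],HT[k]*.6)[0,:2].round()) for x in blobs(a,k)[:3]])
cv2.imwrite('pics/s2c.png',cv2.resize(cv2.imread('pics/s2.png')[110:310,180:360],None,fx=3,fy=3,interpolation=cv2.INTER_CUBIC))
```

```text
cage_cube [(np.int32(486), array([605., 172.])), (np.int32(122), array([980., -84.])), (np.int32(22), array([667., 105.]))]
clamp_block [(np.int32(179), array([ 767., -292.])), (np.int32(91), array([ 569., -325.]))]
spacer [(np.int32(31), array([583., 118.]))]
lock_nut [(np.int32(162), array([628.,  74.])), (np.int32(14), array([ 688., 1156.])), (np.int32(10), array([ 458., 1194.]))]
adapter [(np.int32(90), array([633., 507.])), (np.int32(38), array([650., 157.]))]
mount_block [(np.int32(132), array([ 434., -307.]))]
```

View pics/s2c.png

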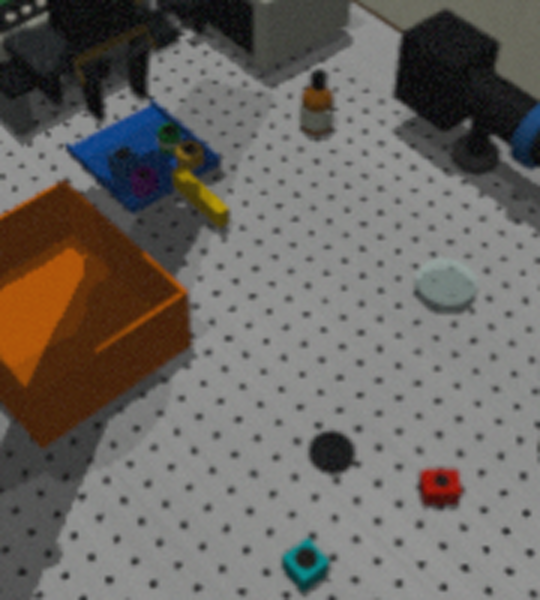

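The crop shows four fittings on the pan around (160,160), with turquoise at (305,562) and red at (440,487) still on the bench. The bystanders have not moved.

Call:
carry_out([
  {"tx":-0.0173,"ty":-0.0513,"tz":0,"twist":0.006,"jaw":0.65},
  {"tx":-0.0173,"ty":-0.0513,"tz":0,"twist":0.006,"jaw":0.65},
  {"tx":-0.0173,"ty":-0.0513,"tz":0,"twist":0.006,"jaw":0.65},
  {"tx":-0.0173,"ty":-0.0513,"tz":0,"twist":0.006,"jaw":0.65},
  {"tx":-0.0173,"ty":-0.0513,"tz":0,"twist":0.006,"jaw":0.65},
  {"tx":-0.0173,"ty":-0.0513,"tz":0,"twist":0.006,"jaw":0.65},
  {"tx":-0.0173,"ty":-0.0513,"tz":0,"twist":0.006,"jaw":0.65},
  {"tx":-0.0173,"ty":-0.0513,"tz":0,"twist":0.006,"jaw":0.65},
])

```text
clock: 24.4
position: [454.0, -256.7, 107.0]
orientation: [0.001, 0.69, 0.724, -0.0]
wrist_force: [1.0, -1.2, 0.7]
grip_width: 56.4
finger_force: 0.0
```

Call:
carry_out([
  {"tx":-0.0173,"ty":-0.0513,"tz":0,"twist":0.002,"jaw":0.65},
  {"tx":0,"ty":0,"tz":-0.029,"twist":0,"jaw":0.65},
  {"tx":0,"ty":0,"tz":-0.029,"twist":0,"jaw":0.65},
  {"tx":0,"ty":0,"tz":-0.029,"twist":0,"jaw":0.65},
  {"tx":0,"ty":0,"tz":0,"twist":0,"jaw":0},
  {"tx":0,"ty":0,"tz":0,"twist":0,"jaw":0},
  {"tx":0,"ty":0,"tz":0,"twist":0,"jaw":0},
  {"tx":0,"ty":0,"tz":0,"twist":0,"jaw":0},
])

```text
clock: 25.4
position: [437.8, -306.7, 20.0]
orientation: [0.001, 0.689, 0.725, -0.0]
wrist_force: [-1.3, -0.7, 5.2]
grip_width: 27.9
finger_force: 19.4
```

Call:
carry_out([
  {"tx":0,"ty":0,"tz":0,"twist":0,"jaw":0},
  {"tx":0,"ty":0,"tz":0,"twist":0,"jaw":0},
  {"tx":0,"ty":0,"tz":0.05,"twist":0,"jaw":0},
  {"tx":0,"ty":0,"tz":0.05,"twist":0,"jaw":0},
  {"tx":0.0216,"ty":0.0497,"tz":0,"twist":-0.005,"jaw":0},
  {"tx":0.0216,"ty":0.0497,"tz":0,"twist":-0.005,"jaw":0},
  {"tx":0.0216,"ty":0.0497,"tz":0,"twist":-0.005,"jaw":0},
  {"tx":0.0216,"ty":0.0497,"tz":0,"twist":-0.005,"jaw":0},
])

```text
clock: 26.4
position: [523.9, -105.8, 118.9]
orientation: [0.001, 0.696, 0.718, -0.0]
wrist_force: [1.0, -0.8, -0.7]
grip_width: 28.6
finger_force: 19.4
```

Call:
carry_out([
  {"tx":0.0216,"ty":0.0497,"tz":0,"twist":-0.005,"jaw":0},
  {"tx":0.0216,"ty":0.0497,"tz":0,"twist":-0.005,"jaw":0},
  {"tx":0.0216,"ty":0.0497,"tz":0,"twist":-0.005,"jaw":0},
  {"tx":0.0216,"ty":0.0497,"tz":0,"twist":-0.005,"jaw":0},
  {"tx":0.0216,"ty":0.0497,"tz":0,"twist":-0.005,"jaw":0},
  {"tx":0.0216,"ty":0.0497,"tz":0,"twist":-0.005,"jaw":0},
  {"tx":0,"ty":0,"tz":-0.0465,"twist":0,"jaw":0},
  {"tx":0,"ty":0,"tz":-0.0465,"twist":0,"jaw":0},
])

```text
clock: 27.4
position: [653.4, 192.3, 24.8]
orientation: [0.0, 0.706, 0.708, 0.001]
wrist_force: [0.4, 0.4, -1.5]
grip_width: 28.2
finger_force: 19.4
```

Call:
carry_out([
  {"tx":0,"ty":0,"tz":0,"twist":0,"jaw":0},
  {"tx":0,"ty":0,"tz":0,"twist":0,"jaw":0.5},
  {"tx":0,"ty":0,"tz":0,"twist":0,"jaw":0.5},
  {"tx":0,"ty":0,"tz":0.04,"twist":0,"jaw":0.5},
  {"tx":0,"ty":0,"tz":0.04,"twist":0,"jaw":0.5},
  {"tx":-0.0083,"ty":-0.0515,"tz":0,"twist":0.084,"jaw":0.65},
  {"tx":-0.0083,"ty":-0.0515,"tz":0,"twist":0.084,"jaw":0.65},
  {"tx":-0.0083,"ty":-0.0515,"tz":0,"twist":0.084,"jaw":0.65},
])

```text
clock: 28.4
position: [628.3, 34.8, 107.4]
orientation: [0.001, 0.611, 0.791, 0.0]
wrist_force: [1.0, -0.3, 0.5]
grip_width: 55.7
finger_force: 0.0
```

Call:
carry_out([
  {"tx":-0.0083,"ty":-0.0516,"tz":0,"twist":0.084,"jaw":0.65},
  {"tx":-0.0083,"ty":-0.0516,"tz":0,"twist":0.084,"jaw":0.65},
  {"tx":-0.0083,"ty":-0.0516,"tz":0,"twist":0.084,"jaw":0.65},
  {"tx":-0.0083,"ty":-0.0516,"tz":0,"twist":0.084,"jaw":0.65},
  {"tx":-0.0083,"ty":-0.0516,"tz":0,"twist":0.084,"jaw":0.65},
  {"tx":-0.0083,"ty":-0.0516,"tz":0,"twist":0.084,"jaw":0.65},
  {"tx":-0.0083,"ty":-0.0516,"tz":0,"twist":0.084,"jaw":0.65},
  {"tx":0,"ty":0,"tz":-0.03,"twist":0,"jaw":0.65},
])

```text
clock: 29.4
position: [569.7, -333.4, 78.6]
orientation: [0.003, 0.362, 0.932, -0.002]
wrist_force: [0.6, 0.2, -0.3]
grip_width: 57.0
finger_force: 0.0
```

Call:
carry_out([
  {"tx":0,"ty":0,"tz":-0.029,"twist":0,"jaw":0.65},
  {"tx":0,"ty":0,"tz":-0.029,"twist":0,"jaw":0.65},
  {"tx":0,"ty":0,"tz":0,"twist":0,"jaw":0},
  {"tx":0,"ty":0,"tz":0,"twist":0,"jaw":0},
  {"tx":0,"ty":0,"tz":0,"twist":0,"jaw":0},
  {"tx":0,"ty":0,"tz":0,"twist":0,"jaw":0},
  {"tx":0,"ty":0,"tz":0,"twist":0,"jaw":0},
  {"tx":0,"ty":0,"tz":0,"twist":0,"jaw":0},
])

```text
clock: 30.4
position: [570.7, -325.1, 18.8]
orientation: [0.001, 0.357, 0.934, -0.0]
wrist_force: [-1.2, 0.9, 5.8]
grip_width: 23.8
finger_force: 20.0
```

Call:
carry_out([
  {"tx":0,"ty":0,"tz":0,"twist":0,"jaw":0},
  {"tx":0,"ty":0,"tz":0.05,"twist":0,"jaw":0},
  {"tx":0.0023,"ty":0.0516,"tz":0,"twist":-0.084,"jaw":0},
  {"tx":0.0023,"ty":0.0516,"tz":0,"twist":-0.084,"jaw":0},
  {"tx":0.0023,"ty":0.0516,"tz":0,"twist":-0.084,"jaw":0},
  {"tx":0.0023,"ty":0.0516,"tz":0,"twist":-0.084,"jaw":0},
  {"tx":0.0023,"ty":0.0516,"tz":0,"twist":-0.084,"jaw":0},
  {"tx":0.0023,"ty":0.0516,"tz":0,"twist":-0.084,"jaw":0},
])

```text
clock: 31.4
position: [583.6, -13.5, 67.5]
orientation: [0.0, 0.58, 0.815, -0.0]
wrist_force: [0.7, 0.4, -0.7]
grip_width: 24.0
finger_force: 20.0
```

Call:
carry_out([
  {"tx":0.0023,"ty":0.0516,"tz":0,"twist":-0.084,"jaw":0},
  {"tx":0.0023,"ty":0.0516,"tz":0,"twist":-0.084,"jaw":0},
  {"tx":0.0023,"ty":0.0516,"tz":0,"twist":-0.084,"jaw":0},
  {"tx":0.0023,"ty":0.0516,"tz":0,"twist":-0.084,"jaw":0},
  {"tx":0,"ty":0,"tz":-0.021,"twist":0,"jaw":0},
  {"tx":0,"ty":0,"tz":-0.021,"twist":0,"jaw":0},
  {"tx":0,"ty":0,"tz":0,"twist":0,"jaw":0},
  {"tx":0,"ty":0,"tz":0,"twist":0,"jaw":0.5},
])

```text
clock: 32.4
position: [593.1, 189.5, 25.2]
orientation: [0.0, 0.708, 0.707, -0.001]
wrist_force: [0.5, 1.0, 0.2]
grip_width: 28.4
finger_force: 0.0
```

Call:
carry_out([
  {"tx":0,"ty":0,"tz":0,"twist":0,"jaw":0.5},
  {"tx":0,"ty":0,"tz":0,"twist":0,"jaw":0.5},
  {"tx":0,"ty":0,"tz":0.04,"twist":0,"jaw":0.5},
  {"tx":0,"ty":0,"tz":0.04,"twist":0,"jaw":0.5},
  {"tx":0.0075,"ty":-0.025,"tz":0.05,"twist":0,"jaw":1},
  {"tx":0.0075,"ty":-0.025,"tz":0.05,"twist":0,"jaw":1},
  {"tx":0.0075,"ty":-0.025,"tz":0.05,"twist":0,"jaw":1},
  {"tx":0.0075,"ty":-0.025,"tz":0.05,"twist":0,"jaw":1},
])

```text
clock: 33.4
position: [623.0, 90.4, 307.7]
orientation: [0.001, 0.707, 0.707, 0.0]
wrist_force: [1.6, -0.5, -1.0]
grip_width: 75.7
finger_force: 0.0
```

Run:
```python
from h import *
o=manip.get_obs();T=wpose(o);im=snap('wrist','w4.png');print(o['position'],yaw(o))
for k in COL: print(k,[(x[0],wray(T,x[1:3],4+HT[k])[0,:2].round()) for x in blobs(im,k,60)[:3]])
np.save('T4.npy',T)
```

```text
[622.95141064  90.38218243 307.74997498] (np.float64(0.03704188196569581), np.float64(-0.999999363793576))
cage_cube [(np.int32(3940), array([620., 167.]))]
clamp_block [(np.int32(341), array([818., 311.])), (np.int32(264), array([594., 186.]))]
spacer [(np.int32(236), array([593., 116.]))]
lock_nut [(np.int32(3374), array([ 841., -218.])), (np.int32(445), array([ 381., -119.])), (np.int32(423), array([ 869., -123.]))]
adapter [(np.int32(152), array([653., 153.]))]
mount_block [(np.int32(309), array([653., 190.]))]
```

View pics/w4.png

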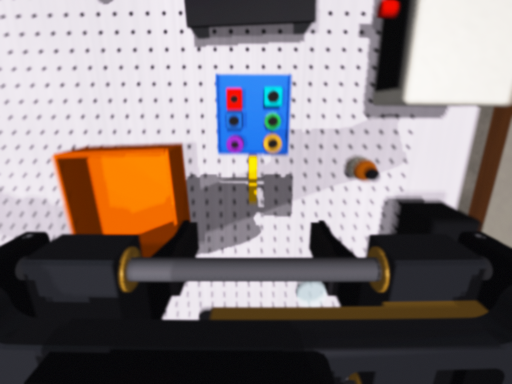

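All six fittings sit in two columns on the straight, level tray (pan at columns 217 to 290, rows 75 to 155). Next, grip the handle hard and test a small lift.

Call:
carry_out([
  {"tx":0,"ty":-0.005,"tz":-0.05,"twist":0,"jaw":0.6},
  {"tx":0,"ty":-0.005,"tz":-0.05,"twist":0,"jaw":0.6},
  {"tx":0,"ty":-0.005,"tz":-0.05,"twist":0,"jaw":0.6},
  {"tx":0,"ty":-0.005,"tz":-0.05,"twist":0,"jaw":0.6},
  {"tx":0,"ty":-0.005,"tz":-0.045,"twist":0,"jaw":0.6},
  {"tx":0,"ty":0,"tz":-0.03,"twist":0,"jaw":0.6},
  {"tx":0,"ty":0,"tz":-0.02,"twist":0,"jaw":0.6},
  {"tx":0,"ty":0,"tz":0,"twist":0,"jaw":0.6},
])

```text
clock: 34.45
position: [623.3, 66.7, 10.5]
orientation: [0.0, 0.707, 0.707, 0.0]
wrist_force: [-0.3, -0.5, 0.9]
grip_width: 52.8
finger_force: 0.0
```

Call:
carry_out([
  {"tx":0,"ty":0,"tz":0,"twist":0,"jaw":0},
  {"tx":0,"ty":0,"tz":0,"twist":0,"jaw":0},
  {"tx":0,"ty":0,"tz":0,"twist":0,"jaw":0},
  {"tx":0,"ty":0,"tz":0,"twist":0,"jaw":0},
  {"tx":0,"ty":0,"tz":0,"twist":0,"jaw":0},
  {"tx":0,"ty":0,"tz":0,"twist":0,"jaw":0},
  {"tx":0,"ty":0,"tz":0,"twist":0,"jaw":0},
  {"tx":0,"ty":0,"tz":0,"twist":0,"jaw":0},
], force=60)

```text
clock: 35.45
position: [622.8, 66.3, 10.7]
orientation: [-0.0, 0.707, 0.707, -0.0]
wrist_force: [-1.9, -1.2, 1.9]
grip_width: 13.5
finger_force: 60.0
```

Call:
carry_out([
  {"tx":0,"ty":0,"tz":0.005,"twist":0,"jaw":0},
  {"tx":0,"ty":0,"tz":0.005,"twist":0,"jaw":0},
  {"tx":0,"ty":0,"tz":0.005,"twist":0,"jaw":0},
  {"tx":0,"ty":0,"tz":0.005,"twist":0,"jaw":0},
  {"tx":0,"ty":0,"tz":0.005,"twist":0,"jaw":0},
  {"tx":0,"ty":0,"tz":0.005,"twist":0,"jaw":0},
  {"tx":0,"ty":0,"tz":0,"twist":0,"jaw":0},
  {"tx":0,"ty":0,"tz":0,"twist":0,"jaw":0},
])

```text
clock: 36.45
position: [622.9, 66.3, 40.5]
orientation: [-0.0, 0.707, 0.707, -0.0]
wrist_force: [0.6, -0.5, -3.8]
grip_width: 13.7
finger_force: 60.0
```

Run:
```python
from h import *
o=manip.get_obs();print(o['position'],o['wrist_force'],o['moment'],yaw(o))
snap('side','s3.png');snap('scene','s3b.png')
a=cv2.imread('pics/s3.png')[100:220,170:300];b=cv2.imread('pics/s3b.png')[110:230,230:360]
cv2.imwrite('pics/s3c.png',cv2.resize(np.hstack([a,b]),None,fx=3,fy=4,interpolation=cv2.INTER_CUBIC))
```

```text
[622.88711003  66.25077518  40.45620899] [ 0.62962378 -0.49636527 -3.79654352] [-0.29138606 -0.11814661  0.04902657] (np.float64(0.03748552023076763), np.float64(-0.9999999747098647))
```

View pics/s3c.png

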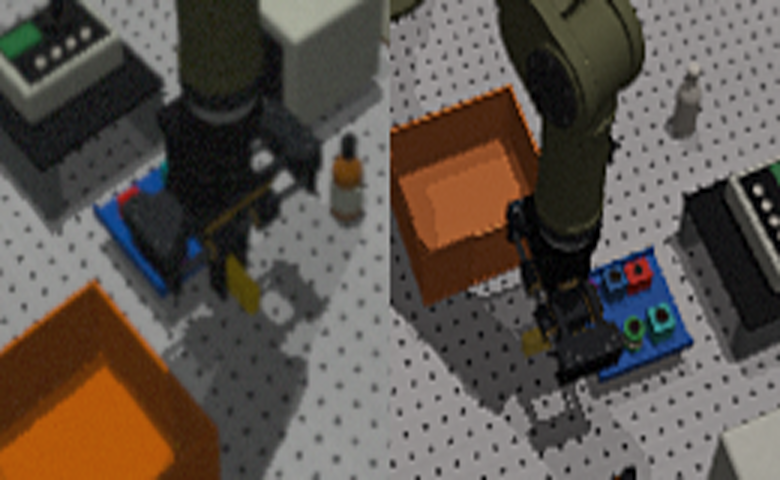

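The crops show the tray off the bench and level, with the fittings in place. The grip holds the load, so raise it and carry it to the bin's near side.

Call:
carry_out([
  {"tx":0,"ty":0,"tz":0.006,"twist":0,"jaw":0},
  {"tx":0,"ty":0,"tz":0.012,"twist":0,"jaw":0},
  {"tx":0,"ty":0,"tz":0.012,"twist":0,"jaw":0},
  {"tx":0,"ty":0,"tz":0.012,"twist":0,"jaw":0},
  {"tx":0,"ty":0,"tz":0.012,"twist":0,"jaw":0},
  {"tx":0,"ty":0,"tz":0.012,"twist":0,"jaw":0},
  {"tx":0,"ty":0,"tz":0.012,"twist":0,"jaw":0},
  {"tx":0,"ty":0,"tz":0.006,"twist":0,"jaw":0},
])

```text
clock: 37.55
position: [623.4, 66.4, 125.7]
orientation: [0.0, 0.707, 0.707, 0.0]
wrist_force: [-0.2, 0.1, -3.5]
grip_width: 13.5
finger_force: 60.0
```

Call:
carry_out([
  {"tx":-0.006,"ty":-0.008,"tz":0,"twist":0,"jaw":0},
  {"tx":-0.012,"ty":-0.016,"tz":0,"twist":0,"jaw":0},
  {"tx":-0.0135,"ty":-0.018,"tz":0,"twist":0,"jaw":0},
  {"tx":-0.0135,"ty":-0.018,"tz":0,"twist":0,"jaw":0},
  {"tx":-0.0135,"ty":-0.018,"tz":0,"twist":0,"jaw":0},
  {"tx":-0.0135,"ty":-0.018,"tz":0,"twist":0,"jaw":0},
  {"tx":-0.0135,"ty":-0.018,"tz":0,"twist":0,"jaw":0},
  {"tx":-0.0135,"ty":-0.018,"tz":0,"twist":0,"jaw":0},
])

```text
clock: 38.55
position: [522.6, -66.8, 124.0]
orientation: [-0.0, 0.707, 0.707, -0.001]
wrist_force: [0.0, -0.5, -2.6]
grip_width: 13.5
finger_force: 60.0
```

Call:
carry_out([
  {"tx":-0.0135,"ty":-0.018,"tz":0,"twist":0,"jaw":0},
  {"tx":-0.0135,"ty":-0.018,"tz":0,"twist":0,"jaw":0},
  {"tx":-0.0135,"ty":-0.018,"tz":0,"twist":0,"jaw":0},
  {"tx":-0.0135,"ty":-0.018,"tz":0,"twist":0,"jaw":0},
  {"tx":-0.0135,"ty":-0.018,"tz":0,"twist":0,"jaw":0},
  {"tx":-0.0135,"ty":-0.018,"tz":0,"twist":0,"jaw":0},
  {"tx":-0.0135,"ty":-0.018,"tz":0,"twist":0,"jaw":0},
  {"tx":-0.007,"ty":-0.012,"tz":0,"twist":0,"jaw":0},
])

```text
clock: 39.55
position: [421.1, -204.8, 124.1]
orientation: [-0.0, 0.707, 0.707, -0.0]
wrist_force: [1.2, -0.4, -3.1]
grip_width: 13.2
finger_force: 60.0
```

Run:
```python
from h import *
o=manip.get_obs();print(o['position'],o['wrist_force'],o['moment'],yaw(o))
snap('side','s4.png');snap('scene','s4b.png')
a=cv2.imread('pics/s4.png')[130:280,150:300];b=cv2.imread('pics/s4b.png')[110:260,170:320]
cv2.imwrite('pics/s4c.png',cv2.resize(np.hstack([a,b]),None,fx=2.6,fy=3.6,interpolation=cv2.INTER_CUBIC))
```

```text
[ 421.05050775 -204.75374863  124.14592196] [ 1.19666408 -0.38302924 -3.1130425 ] [-0.20572553 -0.10072079 -0.02607308] (np.float64(-0.05558447013030606), np.float64(-0.999999528789723))
```

View pics/s4c.png

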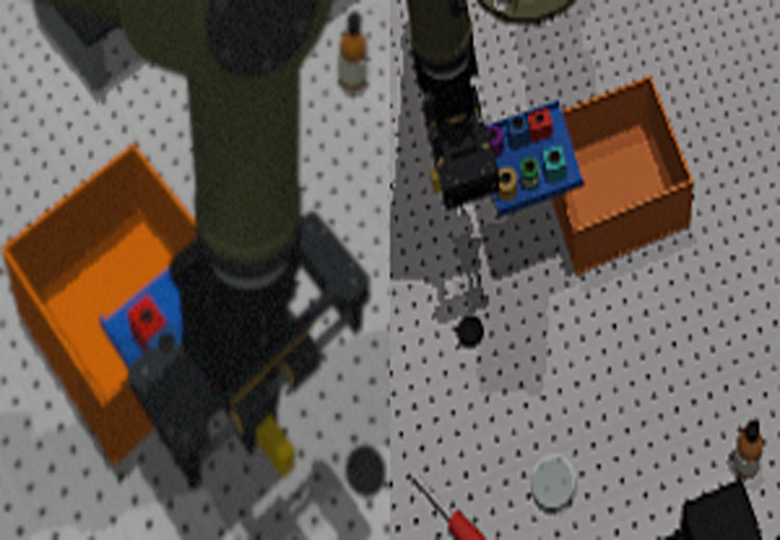

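Both crops show the loaded tray level above the bin's near rim with its lip inside. Next: lower it onto the rim, relax the grip so the handle can pivot, then raise the handle.

Call:
carry_out([
  {"tx":0,"ty":0,"tz":-0.006,"twist":0,"jaw":0},
  {"tx":0,"ty":0,"tz":-0.006,"twist":0,"jaw":0},
  {"tx":0,"ty":0,"tz":-0.006,"twist":0,"jaw":0},
  {"tx":0,"ty":0,"tz":-0.006,"twist":0,"jaw":0},
  {"tx":0,"ty":0,"tz":-0.004,"twist":0,"jaw":0},
  {"tx":0,"ty":0,"tz":-0.003,"twist":0,"jaw":0},
  {"tx":0,"ty":0,"tz":0,"twist":0,"jaw":0},
  {"tx":0,"ty":0,"tz":0,"twist":0,"jaw":0},
])

```text
clock: 40.65
position: [422.7, -203.8, 93.7]
orientation: [0.0, 0.707, 0.707, 0.0]
wrist_force: [0.4, -1.1, -2.4]
grip_width: 13.7
finger_force: 60.0
```

Call:
carry_out([
  {"tx":0,"ty":0,"tz":0,"twist":0,"jaw":0},
  {"tx":0,"ty":0,"tz":0,"twist":0,"jaw":0},
  {"tx":0,"ty":0,"tz":0,"twist":0,"jaw":0},
  {"tx":0,"ty":0,"tz":0,"twist":0,"jaw":0},
  {"tx":0,"ty":0,"tz":0,"twist":0,"jaw":0},
  {"tx":0,"ty":0,"tz":0,"twist":0,"jaw":0},
  {"tx":0,"ty":0,"tz":0,"twist":0,"jaw":0},
  {"tx":0,"ty":0,"tz":0,"twist":0,"jaw":0},
], force=8)

```text
clock: 41.65
position: [422.6, -203.8, 93.6]
orientation: [0.0, 0.707, 0.707, 0.0]
wrist_force: [0.1, 0.1, -1.4]
grip_width: 14.0
finger_force: 8.0
```

Call:
carry_out([
  {"tx":0,"ty":0.002,"tz":0.006,"twist":0,"jaw":0},
  {"tx":0,"ty":0.002,"tz":0.006,"twist":0,"jaw":0},
  {"tx":0,"ty":0.002,"tz":0.006,"twist":0,"jaw":0},
  {"tx":0,"ty":0.002,"tz":0.006,"twist":0,"jaw":0},
  {"tx":0,"ty":0.002,"tz":0.006,"twist":0,"jaw":0},
  {"tx":0,"ty":0.002,"tz":0.006,"twist":0,"jaw":0},
  {"tx":0,"ty":0.002,"tz":0.006,"twist":0,"jaw":0},
  {"tx":0,"ty":0,"tz":0,"twist":0,"jaw":0},
])

```text
clock: 42.65
position: [422.8, -189.5, 136.1]
orientation: [0.0, 0.707, 0.707, 0.0]
wrist_force: [-0.9, 1.1, -0.4]
grip_width: 14.0
finger_force: 8.0
```

Run:
```python
from h import *
o=manip.get_obs();print(o['position'],o['wrist_force'],o['moment'],o['grip_width'])
snap('side','s5.png');snap('scene','s5b.png')
a=cv2.imread('pics/s5.png')[130:280,150:300];b=cv2.imread('pics/s5b.png')[110:260,170:320]
cv2.imwrite('pics/s5c.png',cv2.resize(np.hstack([a,b]),None,fx=2.6,fy=3.6,interpolation=cv2.INTER_CUBIC))
```

```text
[ 422.76524886 -189.48635283  136.05952095] [-0.93865855  1.07362714 -0.44648435] [ 0.14979432 -0.15550458  0.07593734] 13.975756554843242
```

View pics/s5c.png

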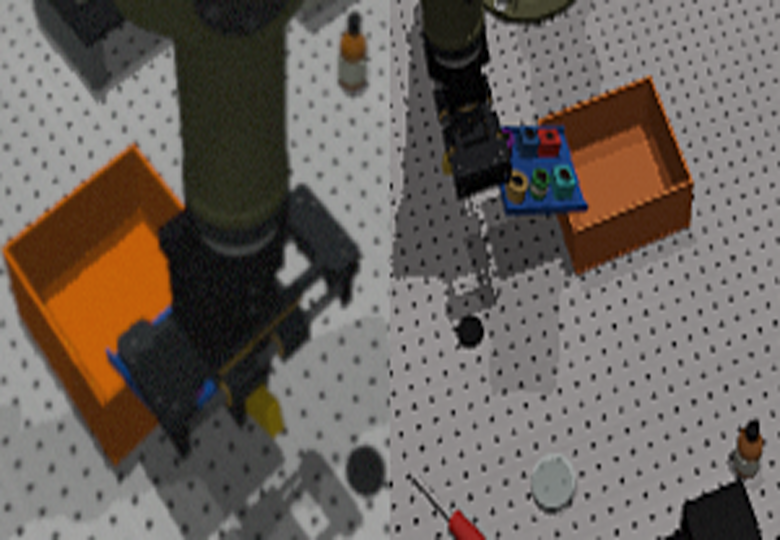

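The tray now pivots on the rim at about 20° with all six still on it. Continue raising.

Call:
carry_out([
  {"tx":0,"ty":0.0025,"tz":0.0055,"twist":0,"jaw":0},
  {"tx":0,"ty":0.0025,"tz":0.0055,"twist":0,"jaw":0},
  {"tx":0,"ty":0.0025,"tz":0.0055,"twist":0,"jaw":0},
  {"tx":0,"ty":0.0025,"tz":0.0055,"twist":0,"jaw":0},
  {"tx":0,"ty":0.0025,"tz":0.0055,"twist":0,"jaw":0},
  {"tx":0,"ty":0.0025,"tz":0.0055,"twist":0,"jaw":0},
  {"tx":0,"ty":0.002,"tz":0.005,"twist":0,"jaw":0},
  {"tx":0,"ty":0.001,"tz":0.004,"twist":0,"jaw":0},
])

```text
clock: 43.75
position: [422.7, -171.8, 178.1]
orientation: [0.0, 0.707, 0.707, -0.0]
wrist_force: [0.3, -0.1, -1.4]
grip_width: 14.4
finger_force: 8.0
```

Call:
carry_out([
  {"tx":0,"ty":0,"tz":0.003,"twist":0,"jaw":0},
  {"tx":0,"ty":0,"tz":0.003,"twist":0,"jaw":0},
  {"tx":0,"ty":0,"tz":0.003,"twist":0,"jaw":0},
  {"tx":0,"ty":0,"tz":0.002,"twist":0,"jaw":0},
  {"tx":0,"ty":0,"tz":0,"twist":0,"jaw":0},
  {"tx":0,"ty":0,"tz":0,"twist":0,"jaw":0},
  {"tx":0,"ty":0,"tz":0,"twist":0,"jaw":0},
  {"tx":0,"ty":0,"tz":0,"twist":0,"jaw":0},
])

```text
clock: 44.75
position: [422.5, -171.7, 188.5]
orientation: [-0.0, 0.707, 0.707, 0.0]
wrist_force: [0.1, -0.2, -1.1]
grip_width: 14.0
finger_force: 8.0
```

Run:
```python
from h import *
o=manip.get_obs();print(o['position'],o['wrist_force'],o['moment'],o['grip_width'])
A=snap('side','s6.png');B=snap('scene','s6b.png')
for n,I in(('side',A),('scene',B)):
    for k in COL: print(n,k,[(x[0],x[1:3],ray(n,x[1:3],25)[0,:2].round()) for x in blobs(I,k)[:3]])
a=cv2.imread('pics/s6.png')[130:280,150:300];b=cv2.imread('pics/s6b.png')[110:260,170:320]
cv2.imwrite('pics/s6c.png',cv2.resize(np.hstack([a,b]),None,fx=2.6,fy=3.6,interpolation=cv2.INTER_CUBIC))
```

```text
[ 422.45716296 -171.67315633  188.48455061] [ 0.10946217 -0.16203912 -1.05315495] [-0.03538349 -0.10770008  0.02238633] 14.003182281900758
side cage_cube [(np.int32(137), (np.float64(357.7), np.float64(150.9)), array([966., -91.])), (np.int32(119), (np.float64(221.6), np.float64(228.2)), array([441., -58.])), (np.int32(109), (np.float64(199.6), np.float64(229.9)), array([392., -25.]))]
side clamp_block [(np.int32(187), (np.float64(366.3), np.float64(222.4)), array([ 756., -297.])), (np.int32(75), (np.float64(188.9), np.float64(221.1)), array([385.,  19.]))]
side spacer []
side lock_nut [(np.int32(106), (np.float64(244.5), np.float64(221.5)), array([502., -80.])), (np.int32(60), (np.float64(103.4), np.float64(3.8)), array([ 842., 1700.])), (np.int32(55), (np.float64(54.7), np.float64(4.5)), array([ 620., 1908.]))]
side adapter [(np.int32(90), (np.float64(176.3), np.float64(109.7)), array([627., 492.]))]
side mount_block []
scene cage_cube [(np.int32(456), (np.float64(228.1), np.float64(153.1)), array([347., -75.])), (np.int32(132), (np.float64(258.3), np.float64(272.9)), array([ 876., -129.]))]
scene clamp_block [(np.int32(125), (np.float64(201.3), np.float64(259.5)), array([ 768., -295.])), (np.int32(31), (np.float64(253.6), np.float64(155.0)), array([392.,  21.]))]
scene spacer []
scene lock_nut [(np.int32(8), (np.float64(194.4), np.float64(142.6)), array([ 244., -193.])), (np.int32(8), (np.float64(243.9), np.float64(169.6)), array([451., -40.]))]
scene adapter [(np.int32(80), (np.float64(362.8), np.float64(154.4)), array([537., 443.])), (np.int32(26), (np.float64(249.4), np.float64(165.7)), array([439., -13.]))]
scene mount_block [(np.int32(22), (np.float64(255.4), np.float64(166.0)), array([448.,   9.]))]
```

View pics/s6c.png

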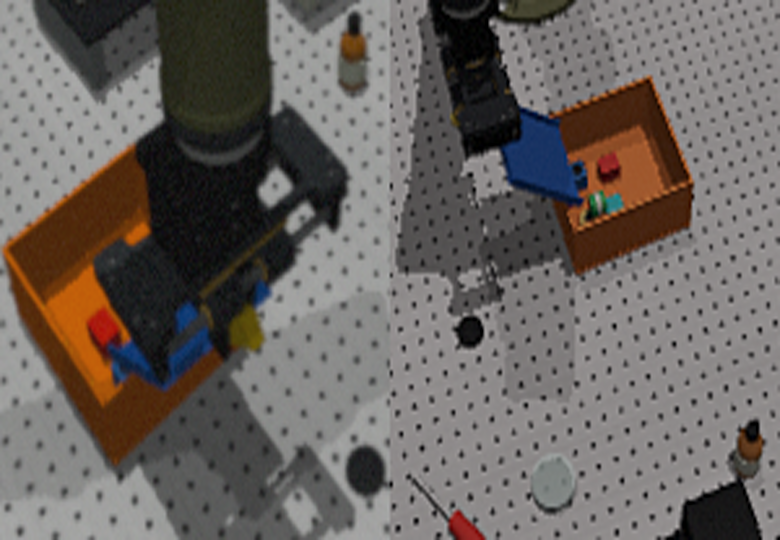

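The tray looks empty: red, blue, green, turquoise and brass show in the bin, and purple is probably hidden by the tray near the wall. Level the tray on the rim by the reverse path, firm the grip and lift.

Call:
carry_out([
  {"tx":0,"ty":-0.002,"tz":-0.0066,"twist":0,"jaw":0},
  {"tx":0,"ty":-0.002,"tz":-0.0066,"twist":0,"jaw":0},
  {"tx":0,"ty":-0.0022,"tz":-0.0066,"twist":0,"jaw":0},
  {"tx":0,"ty":-0.0022,"tz":-0.0066,"twist":0,"jaw":0},
  {"tx":0,"ty":-0.0023,"tz":-0.0066,"twist":0,"jaw":0},
  {"tx":0,"ty":-0.0023,"tz":-0.0066,"twist":0,"jaw":0},
  {"tx":0,"ty":-0.0023,"tz":-0.0066,"twist":0,"jaw":0},
  {"tx":0,"ty":-0.0023,"tz":-0.0066,"twist":0,"jaw":0},
])

```text
clock: 45.85
position: [422.6, -189.5, 135.4]
orientation: [0.0, 0.707, 0.707, 0.0]
wrist_force: [0.2, 0.2, 0.8]
grip_width: 13.8
finger_force: 8.0
```

Call:
carry_out([
  {"tx":0,"ty":-0.0018,"tz":-0.0055,"twist":0,"jaw":0},
  {"tx":0,"ty":-0.0018,"tz":-0.0055,"twist":0,"jaw":0},
  {"tx":0,"ty":-0.0018,"tz":-0.0055,"twist":0,"jaw":0},
  {"tx":0,"ty":-0.0018,"tz":-0.0055,"twist":0,"jaw":0},
  {"tx":0,"ty":-0.0018,"tz":-0.0055,"twist":0,"jaw":0},
  {"tx":0,"ty":-0.0018,"tz":-0.0055,"twist":0,"jaw":0},
  {"tx":0,"ty":-0.0018,"tz":-0.0055,"twist":0,"jaw":0},
  {"tx":0,"ty":-0.0018,"tz":-0.0055,"twist":0,"jaw":0},
])

```text
clock: 46.85
position: [422.5, -203.7, 91.4]
orientation: [-0.0, 0.707, 0.707, -0.0]
wrist_force: [-0.5, 0.6, -0.0]
grip_width: 13.7
finger_force: 8.0
```

Call:
carry_out([
  {"tx":0,"ty":0,"tz":0,"twist":0,"jaw":0},
  {"tx":0,"ty":0,"tz":0,"twist":0,"jaw":0},
  {"tx":0,"ty":0,"tz":0,"twist":0,"jaw":0},
  {"tx":0,"ty":0,"tz":0.006,"twist":0,"jaw":0},
  {"tx":0,"ty":0,"tz":0.008,"twist":0,"jaw":0},
  {"tx":0,"ty":0,"tz":0.008,"twist":0,"jaw":0},
  {"tx":0,"ty":0,"tz":0.008,"twist":0,"jaw":0},
  {"tx":0,"ty":0,"tz":0.01,"twist":0,"jaw":0},
], force=60)

```text
clock: 47.85
position: [422.5, -203.7, 132.5]
orientation: [0.0, 0.707, 0.707, -0.0]
wrist_force: [0.1, 0.2, -1.6]
grip_width: 13.3
finger_force: 60.0
```

Run:
```python
from h import *
o=manip.get_obs();print(o['position'],o['wrist_force'],o['moment'],o['grip_width'])
A=snap('side','s7.png');B=snap('scene','s7b.png')
print([(k,[x[:3] for x in blobs(I,k)[:3]]) for I in (A,B) for k in('spacer','lock_nut')])
a=cv2.imread('pics/s7.png')[130:280,150:300];b=cv2.imread('pics/s7b.png')[110:260,170:320]
cv2.imwrite('pics/s7c.png',cv2.resize(np.hstack([a,b]),None,fx=2.6,fy=3.6,interpolation=cv2.INTER_CUBIC))
```

```text
[ 422.50102251 -203.67512115  132.46755581] [ 0.07641517  0.24955061 -1.62593956] [-0.05054123 -0.0861101  -0.0074282 ] 13.263722443633418
[('spacer', []), ('lock_nut', [(np.int32(543), np.float64(28.2), np.float64(13.1)), (np.int32(217), np.float64(108.1), np.float64(36.4)), (np.int32(137), np.float64(255.8), np.float64(251.7))]), ('spacer', [(np.int32(8), np.float64(238.9), np.float64(163.2))]), ('lock_nut', [(np.int32(13), np.float64(187.8), np.float64(158.6))])]
```

View pics/s7c.png

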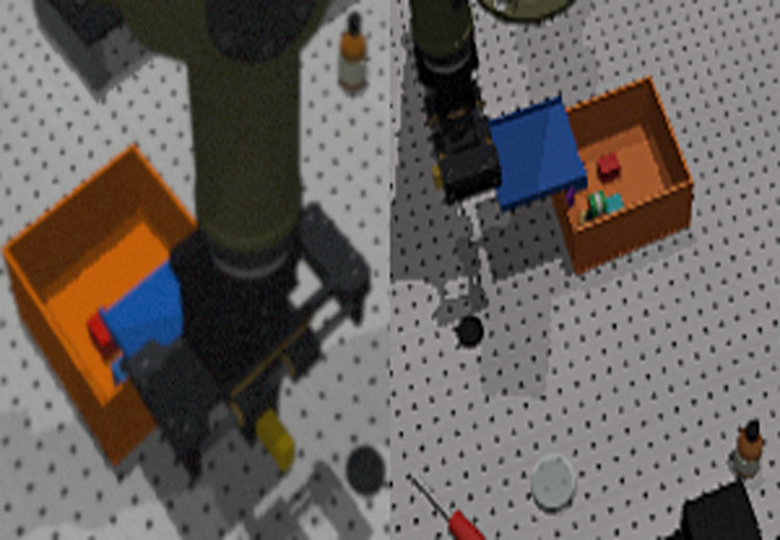

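The tray is empty and level; the scene view shows purple, red, blue, green and turquoise in the bin. Carry the tray back in front of the shelf and set it down.

Call:
carry_out([
  {"tx":0.0085,"ty":0.0115,"tz":0,"twist":0,"jaw":0},
  {"tx":0.0175,"ty":0.0235,"tz":0,"twist":0,"jaw":0},
  {"tx":0.0175,"ty":0.0235,"tz":0,"twist":0,"jaw":0},
  {"tx":0.0175,"ty":0.0235,"tz":0,"twist":0,"jaw":0},
  {"tx":0.0175,"ty":0.0235,"tz":0,"twist":0,"jaw":0},
  {"tx":0.0175,"ty":0.0235,"tz":0,"twist":0,"jaw":0},
  {"tx":0.0175,"ty":0.0235,"tz":0,"twist":0,"jaw":0},
  {"tx":0.0175,"ty":0.0235,"tz":0,"twist":0,"jaw":0},
])

```text
clock: 48.95
position: [553.9, -25.6, 131.3]
orientation: [-0.001, 0.707, 0.708, 0.0]
wrist_force: [0.0, 0.2, -0.1]
grip_width: 13.6
finger_force: 60.0
```

Call:
carry_out([
  {"tx":0.0175,"ty":0.0235,"tz":0,"twist":0,"jaw":0},
  {"tx":0.0175,"ty":0.0235,"tz":0,"twist":0,"jaw":0},
  {"tx":0.0175,"ty":0.0235,"tz":0,"twist":0,"jaw":0},
  {"tx":0.0175,"ty":0.0235,"tz":0,"twist":0,"jaw":0},
  {"tx":0,"ty":0,"tz":-0.02,"twist":0,"jaw":0},
  {"tx":0,"ty":0,"tz":-0.02,"twist":0,"jaw":0},
  {"tx":0,"ty":0,"tz":-0.02,"twist":0,"jaw":0},
  {"tx":0,"ty":0,"tz":-0.02,"twist":0,"jaw":0},
])

```text
clock: 49.95
position: [622.9, 65.1, 49.9]
orientation: [-0.0, 0.707, 0.707, -0.001]
wrist_force: [0.6, 0.2, -1.2]
grip_width: 13.6
finger_force: 60.0
```

Call:
carry_out([
  {"tx":0,"ty":0,"tz":-0.012,"twist":0,"jaw":0},
  {"tx":0,"ty":0,"tz":-0.01,"twist":0,"jaw":0},
  {"tx":0,"ty":0,"tz":-0.006,"twist":0,"jaw":0},
  {"tx":0,"ty":0,"tz":-0.005,"twist":0,"jaw":0},
  {"tx":0,"ty":0,"tz":-0.004,"twist":0,"jaw":0},
  {"tx":0,"ty":0,"tz":-0.003,"twist":0,"jaw":0},
  {"tx":0,"ty":0,"tz":-0.001,"twist":0,"jaw":0},
  {"tx":0,"ty":0,"tz":0,"twist":0,"jaw":0},
], force=15)

```text
clock: 50.95
position: [623.7, 66.2, 11.5]
orientation: [0.0, 0.707, 0.707, 0.0]
wrist_force: [-2.3, -1.3, 4.0]
grip_width: 14.0
finger_force: 15.0
```

Call:
carry_out([
  {"tx":0,"ty":0,"tz":0,"twist":0,"jaw":0.5},
  {"tx":0,"ty":0,"tz":0,"twist":0,"jaw":0.5},
  {"tx":0,"ty":0,"tz":0,"twist":0,"jaw":0.5},
  {"tx":0,"ty":-0.014,"tz":0,"twist":0,"jaw":0.5},
  {"tx":0,"ty":-0.014,"tz":0,"twist":0,"jaw":0.5},
  {"tx":0,"ty":0,"tz":0.05,"twist":0,"jaw":1},
  {"tx":0,"ty":-0.02,"tz":0.05,"twist":0,"jaw":1},
  {"tx":0,"ty":-0.02,"tz":0.05,"twist":0,"jaw":1},
])

```text
clock: 51.95
position: [623.3, -3.7, 162.2]
orientation: [0.0, 0.707, 0.707, -0.0]
wrist_force: [0.5, -0.4, -0.2]
grip_width: 66.0
finger_force: 0.0
```

```bash
cat > tr.py <<'E'
from h import *
o=manip.get_obs();T=wpose(o);im=snap('wrist','wt%d.png'%int(o['clock']*100));print(o['position'],yaw(o))
h=cv2.cvtColor(im,cv2.COLOR_RGB2HSV)
for nm,m,z in(('blue',cv2.inRange(h,(103,120,50),(125,255,255)),4),('yel',cv2.inRange(h,(20,120,70),(35,255,255)),32)):
    m[232:]=0; c=max(cv2.findContours(m,cv2.RETR_EXTERNAL,cv2.CHAIN_APPROX_NONE)[0],key=cv2.contourArea)
    r=cv2.minAreaRect(c);print(nm,[round(v,1) for v in r[0]],r[2],wray(T,cv2.boxPoints(r),z)[:,:2].round().tolist())
for n in('side','scene'):
    I=snap(n,n+'t%d.png'%int(o['clock']*100)); print(n,{k:[(int(x[0]),x[1:3],ray(n,x[1:3],20)[0,:2].round()) for x in blobs(I,k) if 200<x[1]<262 and 145<x[2]<250][:2] if n=='scene' else [(int(x[0]),ray(n,x[1:3],20)[0,:2].round()) for x in blobs(I,k) if 150<x[1]<243 and 175<x[2]<250][:2] for k in COL})
E
python3 tr.py
```

```text
[623.31451618  -3.65943642 162.23359103] (np.float64(-0.012652867491454962), np.float64(-0.9999998486776794))
blue [253.5, 43.5] 90.0 [[563.0, 184.0], [685.0, 184.0], [690.0, 100.0], [558.0, 100.0]]
yel [253.0, 125.0] 90.0 [[616.0, 98.0], [630.0, 98.0], [631.0, 21.0], [616.0, 21.0]]
side {'cage_cube': [(16, array([380., -21.]))], 'clamp_block': [(70, array([388.,  24.]))], 'spacer': [], 'lock_nut': [(9, array([465., -24.]))], 'adapter': [(66, array([453.,  -2.]))], 'mount_block': [(42, array([448.,  17.]))]}
scene {'cage_cube': [(27, (np.float64(241.6), np.float64(157.4)), array([383., -29.]))], 'clamp_block': [], 'spacer': [(15, (np.float64(238.6), np.float64(161.8)), array([401., -47.]))], 'lock_nut': [], 'adapter': [(31, (np.float64(249.5), np.float64(166.1)), array([437., -12.]))], 'mount_block': [(21, (np.float64(255.3), np.float64(166.0)), array([445.,  10.]))]}
```

All six fittings are located inside the bin, and the empty tray lies straight with its handle end at (623, 21). Regrip it and push it home.

Call:
carry_out([
  {"tx":0,"ty":0.02,"tz":-0.03,"twist":0,"jaw":0.5},
  {"tx":0,"ty":0.02,"tz":-0.03,"twist":0,"jaw":0.5},
  {"tx":0,"ty":0,"tz":-0.03,"twist":0,"jaw":0.5},
  {"tx":0,"ty":0,"tz":-0.03,"twist":0,"jaw":0.5},
  {"tx":0,"ty":0,"tz":-0.018,"twist":0,"jaw":0.5},
  {"tx":0,"ty":0,"tz":-0.01,"twist":0,"jaw":0.5},
  {"tx":0,"ty":0,"tz":0,"twist":0,"jaw":0},
  {"tx":0,"ty":0,"tz":0,"twist":0,"jaw":0},
])

```text
clock: 53.1
position: [624.4, 38.5, 13.9]
orientation: [0.001, 0.707, 0.707, 0.001]
wrist_force: [0.1, 0.3, 0.1]
grip_width: 31.0
finger_force: 0.0
```

Call:
carry_out([
  {"tx":0,"ty":0,"tz":0,"twist":0,"jaw":0},
  {"tx":0,"ty":0,"tz":0,"twist":0,"jaw":0},
  {"tx":0,"ty":0,"tz":0,"twist":0,"jaw":0},
  {"tx":0,"ty":0,"tz":0,"twist":0,"jaw":0},
  {"tx":0,"ty":0.007,"tz":0,"twist":0,"jaw":0},
  {"tx":0,"ty":0.014,"tz":0,"twist":0,"jaw":0},
  {"tx":0,"ty":0.014,"tz":0,"twist":0,"jaw":0},
  {"tx":0,"ty":0.014,"tz":0,"twist":0,"jaw":0},
], force=20)

```text
clock: 54.1
position: [623.5, 88.9, 12.9]
orientation: [0.0, 0.707, 0.708, 0.0]
wrist_force: [-0.3, -2.7, 3.7]
grip_width: 13.6
finger_force: 20.0
```

Call:
carry_out([
  {"tx":0,"ty":0.014,"tz":0,"twist":0,"jaw":0},
  {"tx":0,"ty":0.014,"tz":0,"twist":0,"jaw":0},
  {"tx":0,"ty":0.014,"tz":0,"twist":0,"jaw":0},
  {"tx":0,"ty":0.014,"tz":0,"twist":0,"jaw":0},
  {"tx":0,"ty":0.014,"tz":0,"twist":0,"jaw":0},
  {"tx":0,"ty":0.014,"tz":0,"twist":0,"jaw":0},
  {"tx":0,"ty":0.014,"tz":0,"twist":0,"jaw":0},
  {"tx":0,"ty":0.014,"tz":0,"twist":0,"jaw":0},
])

```text
clock: 55.1
position: [622.9, 200.1, 12.5]
orientation: [-0.0, 0.707, 0.707, -0.001]
wrist_force: [-3.1, -2.9, 3.4]
grip_width: 14.0
finger_force: 20.2
```

Call:
carry_out([
  {"tx":0,"ty":0.006,"tz":0,"twist":0,"jaw":0},
  {"tx":0,"ty":0.006,"tz":0,"twist":0,"jaw":0},
  {"tx":0,"ty":0.006,"tz":0,"twist":0,"jaw":0},
  {"tx":0,"ty":0.006,"tz":0,"twist":0,"jaw":0},
  {"tx":0,"ty":0.003,"tz":0,"twist":0,"jaw":0},
  {"tx":0,"ty":0.003,"tz":0,"twist":0,"jaw":0},
  {"tx":0,"ty":0,"tz":0,"twist":0,"jaw":0},
  {"tx":0,"ty":0,"tz":0,"twist":0,"jaw":0},
])

```text
clock: 56.1
position: [623.3, 230.0, 12.7]
orientation: [-0.0, 0.707, 0.707, 0.0]
wrist_force: [-2.5, -0.8, 0.5]
grip_width: 13.8
finger_force: 20.3
```

Call:
carry_out([
  {"tx":0,"ty":0.001,"tz":0,"twist":0,"jaw":0},
  {"tx":0,"ty":0.001,"tz":0,"twist":0,"jaw":0},
  {"tx":0,"ty":0.001,"tz":0,"twist":0,"jaw":0},
  {"tx":0,"ty":0.001,"tz":0,"twist":0,"jaw":0},
  {"tx":0,"ty":0,"tz":0,"twist":0,"jaw":0},
  {"tx":0,"ty":0,"tz":0,"twist":0,"jaw":0},
  {"tx":0,"ty":0,"tz":0,"twist":0,"jaw":0},
  {"tx":0,"ty":0,"tz":0,"twist":0,"jaw":0},
])

```text
clock: 57.1
position: [623.5, 233.4, 12.8]
orientation: [0.0, 0.707, 0.707, 0.0]
wrist_force: [-2.1, -1.4, 1.6]
grip_width: 13.9
finger_force: 20.3
```

Call:
carry_out([
  {"tx":0,"ty":0.001,"tz":0,"twist":0,"jaw":0},
  {"tx":0,"ty":0.001,"tz":0,"twist":0,"jaw":0},
  {"tx":0,"ty":0.001,"tz":0,"twist":0,"jaw":0},
  {"tx":0,"ty":0.001,"tz":0,"twist":0,"jaw":0},
  {"tx":0,"ty":0,"tz":0,"twist":0,"jaw":0},
  {"tx":0,"ty":0,"tz":0,"twist":0,"jaw":0},
  {"tx":0,"ty":0,"tz":0,"twist":0,"jaw":0},
  {"tx":0,"ty":0,"tz":0,"twist":0,"jaw":0},
])

```text
clock: 58.1
position: [623.4, 237.6, 12.8]
orientation: [-0.0, 0.707, 0.707, 0.0]
wrist_force: [-2.3, -2.1, 0.5]
grip_width: 14.1
finger_force: 20.4
```

Call:
carry_out([
  {"tx":0,"ty":0.001,"tz":0,"twist":0,"jaw":0},
  {"tx":0,"ty":0.001,"tz":0,"twist":0,"jaw":0},
  {"tx":0,"ty":0.001,"tz":0,"twist":0,"jaw":0},
  {"tx":0,"ty":0.001,"tz":0,"twist":0,"jaw":0},
  {"tx":0,"ty":0,"tz":0,"twist":0,"jaw":0},
  {"tx":0,"ty":0,"tz":0,"twist":0,"jaw":0},
  {"tx":0,"ty":0,"tz":0,"twist":0,"jaw":0},
  {"tx":0,"ty":0,"tz":0,"twist":0,"jaw":0},
])

```text
clock: 59.1
position: [624.5, 238.6, 12.8]
orientation: [0.001, 0.708, 0.707, -0.001]
wrist_force: [-2.6, -6.8, 2.6]
grip_width: 14.2
finger_force: 20.4
```

Run:
```python
from h import *
o=manip.get_obs();print(o['position'],o['wrist_force'])
# riser front edge from w4 (dark shelf) : bottom edge rows of dark region, cols 195..310
im=cv2.imread('pics/w4.png');T=np.load('T4.npy');g=im.max(2)
for u in(200,220,250,280,305): print(u,g[0:45:2,u].tolist())
for v in (24,30,34,38): print(v,wray(T,[[250,v]],63)[0,:2].round(),wray(T,[[250,v]],0)[0,:2].round())
```

```text
[624.45599442 238.62961249  12.77483957] [-2.56140705 -6.84969707  2.58708057]
200 [44, 45, 45, 46, 46, 46, 46, 45, 46, 46, 46, 47, 44, 32, 41, 47, 48, 48, 52, 95, 136, 143, 142]
220 [45, 45, 44, 45, 46, 45, 46, 46, 46, 46, 47, 47, 39, 60, 98, 104, 104, 104, 114, 137, 143, 143, 163]
250 [46, 47, 47, 47, 47, 47, 47, 47, 49, 48, 48, 43, 48, 91, 103, 99, 96, 107, 130, 143, 144, 157, 221]
280 [48, 48, 48, 48, 48, 49, 49, 49, 49, 49, 47, 38, 76, 99, 87, 47, 50, 111, 140, 143, 145, 194, 234]
305 [47, 49, 49, 48, 50, 49, 49, 50, 49, 50, 42, 31, 46, 47, 53, 80, 141, 200, 222, 226, 226, 232, 235]
24 [619. 279.] [619. 296.]
30 [619. 272.] [618. 288.]
34 [619. 267.] [618. 282.]
38 [619. 262.] [618. 277.]
```

The force rise shows the tray is against the back stop, which matches the geometry. Release and withdraw.

Call:
carry_out([
  {"tx":0,"ty":-0.002,"tz":0,"twist":0,"jaw":0},
  {"tx":0,"ty":0,"tz":0,"twist":0,"jaw":0.6},
  {"tx":0,"ty":0,"tz":0,"twist":0,"jaw":0.6},
  {"tx":0,"ty":0,"tz":0,"twist":0,"jaw":0.6},
  {"tx":0,"ty":0,"tz":0.02,"twist":0,"jaw":0.6},
  {"tx":0,"ty":0,"tz":0.04,"twist":0,"jaw":0.6},
  {"tx":0,"ty":-0.02,"tz":0.05,"twist":0,"jaw":0.6},
  {"tx":0,"ty":-0.03,"tz":0.05,"twist":0,"jaw":0.6},
])

```text
clock: 60.1
position: [623.2, 190.7, 176.0]
orientation: [0.0, 0.706, 0.708, 0.001]
wrist_force: [1.6, -0.9, -0.3]
grip_width: 52.1
finger_force: 0.0
```

Call:
carry_out([
  {"tx":0,"ty":-0.04,"tz":0.03,"twist":0,"jaw":0.6},
  {"tx":0,"ty":-0.04,"tz":0.03,"twist":0,"jaw":0.6},
  {"tx":0,"ty":-0.04,"tz":0.03,"twist":0,"jaw":0.6},
  {"tx":0,"ty":-0.04,"tz":0.02,"twist":0,"jaw":0.6},
  {"tx":0,"ty":0,"tz":0,"twist":0,"jaw":0.6},
  {"tx":0,"ty":0,"tz":0,"twist":0,"jaw":0.6},
  {"tx":0,"ty":0,"tz":0,"twist":0,"jaw":0.6},
  {"tx":0,"ty":0,"tz":0,"twist":0,"jaw":0.6},
])

```text
clock: 61.1
position: [623.1, 30.8, 282.4]
orientation: [-0.0, 0.706, 0.708, -0.0]
wrist_force: [0.7, 0.3, 0.7]
grip_width: 52.5
finger_force: 0.0
```

```bash
python3 tr.py
```

```text
[623.14141758  30.80560812 282.40749267] (np.float64(0.17150887143414723), np.float64(-0.9999996984975587))
blue [111.1, 198.4] 84.2894058227539 [[362.0, -23.0], [397.0, -20.0], [395.0, -48.0], [360.0, -52.0]]
yel [255.0, 13.5] 90.0 [[618.0, 249.0], [632.0, 249.0], [632.0, 218.0], [618.0, 218.0]]
side {'cage_cube': [(16, array([380., -21.]))], 'clamp_block': [(71, array([388.,  23.]))], 'spacer': [], 'lock_nut': [(14, array([464., -17.]))], 'adapter': [(57, array([450.,  -3.]))], 'mount_block': [(46, array([450.,  17.]))]}
scene {'cage_cube': [(27, (np.float64(241.6), np.float64(157.4)), array([383., -29.]))], 'clamp_block': [(31, (np.float64(253.6), np.float64(155.0)), array([388.,  22.]))], 'spacer': [(16, (np.float64(238.6), np.float64(162.0)), array([402., -47.]))], 'lock_nut': [(12, (np.float64(242.9), np.float64(169.9)), array([447., -44.]))], 'adapter': [(30, (np.float64(250.0), np.float64(166.3)), array([439., -11.]))], 'mount_block': [(18, (np.float64(255.9), np.float64(165.9)), array([445.,  12.]))]}
```

```bash
python3 -c "
from cell import manip
print(manip.close_job())"
```

```text
the job is handed in; nothing more can be done
None
```

The job is handed in at about 61 s: by my own camera and force readings, all six fittings are in the orange bin, and the empty tray is back under the shelf against its stop; the official result was not shown.

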